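Load the milk caddy and roll it into its bay

ROBOT

A 6-joint arm with a two-finger parallel gripper is mounted at the origin on a cart in front of the work surface, level with it; the furniture and walls round the work are solid. World frame = base frame: x ahead of the robot, y to its left, z up, the work surface at z = 0. Lengths are in m, angles in degrees, forces in N, time in s.
With the tool pointing down it reaches from about 0.375 to 0.9 m from the base axis. Payload 3.1 kg.
Tool frame: the origin (TCP) lies midway between the tips of the shut fingers; the grasp point (between the pads) lies bot.hold_point_z behind it (bot.hold_point_z is the distance from the TCP to the grasp point, in m); z points along the fingers, y is the direction in which the jaws open and shut (so a half turn about z gives the same grasp; the last joint's range is limited). The gripper opens to 87 mm and grips with 3 to 60 N. Pads are 19 mm wide; open, the fingers measure 117 mm over their backs; the gripper's body (75 mm by 190 mm) begins 51 mm behind the grasp point.
Start: joints at [-78.065, 30.224, 82.088, -0, 67.689, -10.227], TCP at [0.236, -0.579, 0.187] pointing down, gripper open.
Joint ranges: [-176.69, 176.69], [-43.24, 126.21], [12.49, 139.97], [-82, 262], [0, 151.66], [-163.58, 163.58]. Speed limits (degrees/s): [159.86, 159.86, 180, 180, 180, 180].

INTERFACE

Orientations are given as a 3x3 rotation matrix whose columns are the frame's x, y, z axes.
In Python, from rig import bot, vision, hand_in gives the robot as it stands. The module is installed in compiled form; this text tells all that it offers.
- The arm moves only by the shell command python3 -m handwheel 'ROWS'. ROWS is JSON, a list of rows, each an object of numbers: "hand": the gripper's target within -1 to 1 (fully open at 1, half-way at 0, shut at -1); "dx", "dy", "dz": the shift along the world's x, y, z in cm; "wx", "wy", "wz": the turn, a rotation vector about the world's x, y, z in rad. In form: [{"hand": .., "dx": .., "dy": .., "dz": .., "wx": .., "wy": .., "wz": ..}, ...]. A call has 1 to 10 rows; each row shifts and turns the commanded pose from where the row before left it; what a row does not reach is not made up. A row lasts 1/10 s, in which the tool goes at most 50 mm and 8.59 degrees, less where a joint would pass 70% of its speed; a pose out of reach is approached as far as the arm can. A call with a gripper value outside its range is refused whole. The fingers move at their own pace and stop on an object; the grip force is fixed at half the most. Time passes only in rows, so rows that do not move let the fingers close. It gives the time, the measured TCP pose, the force and the opening at its end, in the units of the state.
- bot.read_state(): the state, without advancing time (a new reading comes with each control period).
- vision.capture(name): name is "side" or "top" or "wrist"; returns (picture, depth): 480x640x3 uint8, red, green, blue; 480x640 float32, m along the optical axis (not along the pixel's ray), 0 where there is no reading.
- vision.get_calibration(name): a dict with "fx", "fy", "cx", "cy" (pixels), "rvec" (rotation vector, rad) and "tvec" (3), from world to camera coordinates, as OpenCV has them. Camera axes: x right, y down, z forward; pixel columns grow to the right and rows downward; lengths in m; the calibration is good to about 2 mm. A picture is of the moment at which its call begins: read the wrist's pose just before it. get_calibration takes no time and is no camera call; for the wrist camera it gives the pose at the moment of the call.
- hand_in(): hands the job in, once; it reports no verdict.
The state is a dict: "time_s": time; "joint_positions": joint angles; "qvel": joint speeds; "tau": joint torques, N m; "position": TCP position; "tcp_rot": TCP orientation; "force": force on the tool from outside, world axes, zero at the start; "moment": the same for the moment, N m; "opening": opening from 0.0 (shut) to 1.0 (fully open).
Only numpy, scipy, OpenCV 4.12 (cv2) and the standard library are available. Lean on these libraries where they do the work, as an engineer would, in place of code of your own. Each camera call takes 0.05 s, during which the arm holds its last target.

TASK

Stand the small milk jug upright on the deck of the little wheeled caddy. Push the caddy nose first, all wheels on the worktop, until its four swivel castors trail straight while it is still well short of the blue taped bay, then steer it to stand inside the outline, its nose the way the arrow points, castors still trailing straight and the jug upright on it. Leave the white cup and the tall jug where they are.

Things in the scene. Friction and masses are not known exactly. Their poses are not given: they have to be found in the camera images.
- caddy: small caddy on four swivel castors, 0.84 kg: pale wooden deck 180 mm long (x) by 130 mm wide (y), its top 38 mm above the worktop, with a dark rim 5 mm thick that stands 15 mm proud all round, and a steel arch handle at its tail. Origin on the worktop under the deck's centre; x points to the nose (which has a small orange tab), y to its left, z up. It rolls with about 0.2 N, and is stopped by its own rolling friction
- caddy_handle (a point): middle of the caddy's handle bar: a level bar along the caddy's y, 14 mm thick over its black grip (50 mm long), 12 mm elsewhere, at x -78, y 0, z +140 mm in the caddy's frame; the uprights stand 54 mm to either side, and below the bar the arch is open. It can be pinched from above, the fingers before and behind the bar
- caddy_nose (a point): middle of the caddy's front edge, 90 mm ahead of its origin, 38 mm up
- caddy_load (a point): point on the top of the deck, 28 mm ahead of the caddy's origin, 38 mm up: the middle of the black rubber liner, a good place for the jug (it then stands clear of a hand on the handle)
- hub_fl (a point): centre of the front left castor's wheel. In the caddy's frame its swivel pivot is the vertical line at x +56, y +36 mm; the wheel centre circles that line at 18 mm, 14 mm above the worktop. Trailing straight: x +38, y +36 mm. The castors start turned 50 to 135 degrees away from trailing; rolling straight ahead for about 55 mm brings them in line
- hub_fr (a point): centre of the front right castor's wheel. In the caddy's frame its swivel pivot is the vertical line at x +56, y -36 mm; the wheel centre circles that line at 18 mm, 14 mm above the worktop. Trailing straight: x +38, y -36 mm
- hub_rl (a point): centre of the rear left castor's wheel. In the caddy's frame its swivel pivot is the vertical line at x -56, y +36 mm; the wheel centre circles that line at 18 mm, 14 mm above the worktop. Trailing straight: x -74, y +36 mm
- hub_rr (a point): centre of the rear right castor's wheel. In the caddy's frame its swivel pivot is the vertical line at x -56, y -36 mm; the wheel centre circles that line at 18 mm, 14 mm above the worktop. Trailing straight: x -74, y -36 mm
- jug: the small open steel milk jug to be loaded, 60 mm across its round body, 88 mm tall, 0.24 kg, upright at the start; hollow, walls about 3 mm. Origin at the middle of its outline (body and handle), on its underside; the handle points along its +y, the spout along -x. Best taken from above across the body, the fingers closing along its x, in the line of jug_axis
- jug_axis (a point): point on the underside of the small jug on the axis of its round body, 14 mm from the jug's origin along its +y
- bay_centre (a point): centre of the parking bay, on the worktop: an outline of blue tape, paint-thin and without any step, 220 mm long (x) by 170 mm wide (y) inside. x is the way the arrow in it points and the caddy's nose must point
- white_cup: white cup with an ear, 68 x 90 x 72 mm, a bystander near the coffee brewer; origin on its underside
- tall_jug: the larger steel milk jug, 70 x 100 x 110 mm, a bystander farther back; origin on its underside
There are look-alikes about, which are no part of the job. Leave any purple or yellow look-alike of the jug alone.

How it is judged:
By the outcome, as a careful person would: the job done as asked, in the order asked, and still so for the second after the job is handed in, with the robot touching nothing.
It also fails if it takes over 59 s, if anything falls off the work surface, if the arm or the gripper's body presses on something with over 40 N, if the wrist force passes 120 N, or if a joint passes its speed limit or range.

## Working session

There is one attempt and no reset: what is moved stays moved. The work goes in short steps, Python scripts to look and compute and a shell command to move; the robot and the scene stay as the last step left them, time stands still between calls to the robot, and variables do not carry over. Pictures are saved under pics/ and viewed, and the job is handed in when it is done.

```bash
mkdir -p pics; python3 - <<'E'
from rig import bot,vision
import cv2
s=bot.read_state();print(s, bot.hold_point_z)
for n in ["side","top"]:
    p,d=vision.capture(n); cv2.imwrite(f"pics/{n}0.png",p[:,:,::-1]); 
    import numpy as np; np.save(f"pics/{n}0.npy",d)
    print(n,vision.get_calibration(n))
E
```

```text
{'time_s': 0.0, 'joint_positions': array([-7.80693587e+01,  3.02786931e+01,  8.21560178e+01, -2.71110894e-04,
        6.76900867e+01, -1.02265441e+01]), 'qvel': array([ 0.01555308, -0.0009646 ,  0.00531905,  0.03028741,  0.09959933,
        0.05264737]), 'tau': array([ 1.68197294e-03, -4.40033305e+01, -1.76592529e+01,  6.33549714e-02,
        5.82508184e-02, -1.59969100e-04]), 'position': array([ 0.23558134, -0.57802643,  0.1862767 ]), 'tcp_rot': array([[ 9.26152077e-01,  3.77150001e-01, -4.54561829e-04],
       [ 3.77150081e-01, -9.26149707e-01,  2.13017215e-03],
       [ 3.82402125e-04, -2.14430139e-03, -9.99997628e-01]]), 'force': array([-0.18813941, -0.42703059,  0.17703834]), 'moment': array([-0.01612034,  0.04457559,  0.01764191]), 'opening': 0.9997108911205004} 0.0187
side {'fx': 620.4330591916158, 'fy': 620.4330591916158, 'cx': 319.54822503307867, 'cy': 223.68954696036494, 'rvec': array([ 0.2645837 , -2.58876697,  1.5317131 ]), 'tvec': array([0.48631303, 0.18637578, 1.25577527])}
top {'fx': 531.1270479838992, 'fy': 531.1270479838992, 'cx': 321.8575796169273, 'cy': 242.20338717957125, 'rvec': array([ 2.15570677, -2.1759589 ,  0.10149489]), 'tvec': array([-0.10492364,  0.55812259,  1.43230524])}
```

View pics/top0.png

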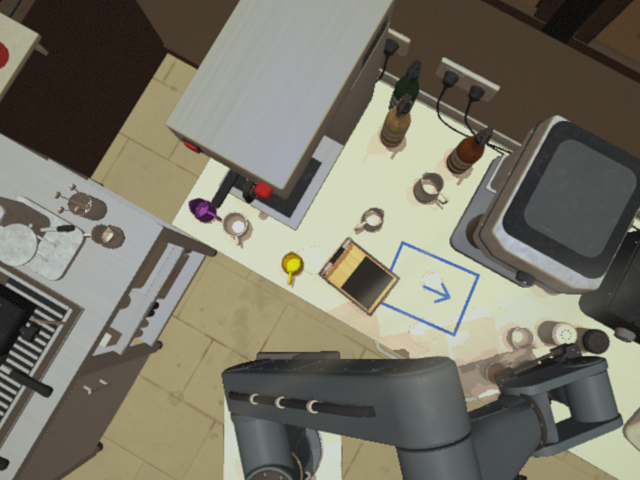

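View pics/side0.png

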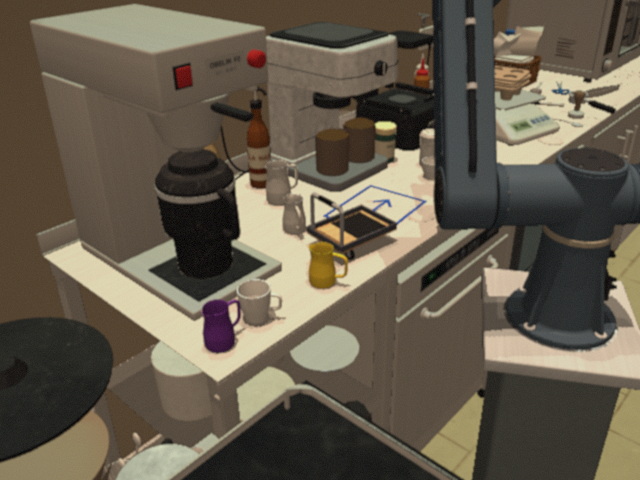

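```bash
cat > h.py <<'E'
import numpy as np,cv2
from rig import vision
def cal(n):
    c=vision.get_calibration(n);K=np.array([[c['fx'],0,c['cx']],[0,c['fy'],c['cy']],[0,0,1.]])
    R=cv2.Rodrigues(np.array(c['rvec']))[0];return K,R,np.array(c['tvec'])
def ray(n,uv,z,C=None):
    K,R,t=C or cal(n);o=-R.T@t
    uv=np.atleast_2d(uv).astype(float);d=(R.T@np.linalg.inv(K)@np.c_[uv,np.ones(len(uv))].T).T
    return o+d*((z-o[2])/d[:,2])[:,None]
def proj(n,P,C=None):
    K,R,t=C or cal(n);p=(K@(R@np.atleast_2d(P).T+t[:,None])).T;return p[:,:2]/p[:,2:]
def cloud(n,d,C=None):
    K,R,t=C or cal(n);v,u=np.mgrid[:480,:640]
    p=np.stack([(u-K[0,2])/K[0,0]*d,(v-K[1,2])/K[1,1]*d,d],-1);w=(p-t)@R;w[d==0]=np.nan;return w
def crop(src,dst,x0,y0,x1,y1,s):
    im=cv2.imread(src)[y0:y1,x0:x1];cv2.imwrite(dst,cv2.resize(im,None,fx=s,fy=s,interpolation=cv2.INTER_CUBIC))
E
python3 - <<'E'
from h import *
crop('pics/top0.png','pics/tc.png',300,170,500,350,4)
crop('pics/side0.png','pics/sc.png',190,150,440,330,3.2)
d=np.load('pics/top0.npy');w=cloud('top',d)
for uv in [(430,188),(371,217),(236,225),(292,265),(360,277),(375,275),(430,320),(345,255)]: print(uv,w[uv[1],uv[0]].round(3))
E
```

```text
(430, 188) [ 0.709 -0.415  0.01 ]
(371, 217) [ 0.629 -0.249  0.003]
(236, 225) [0.61  0.13  0.009]
(292, 265) [ 0.496 -0.026  0.006]
(360, 277) [ 0.46  -0.213  0.041]
(375, 275) [ 0.465 -0.254  0.037]
(430, 320) [ 0.341 -0.406 -0.001]
(345, 255) [ 0.521 -0.173  0.037]
```

View pics/tc.png

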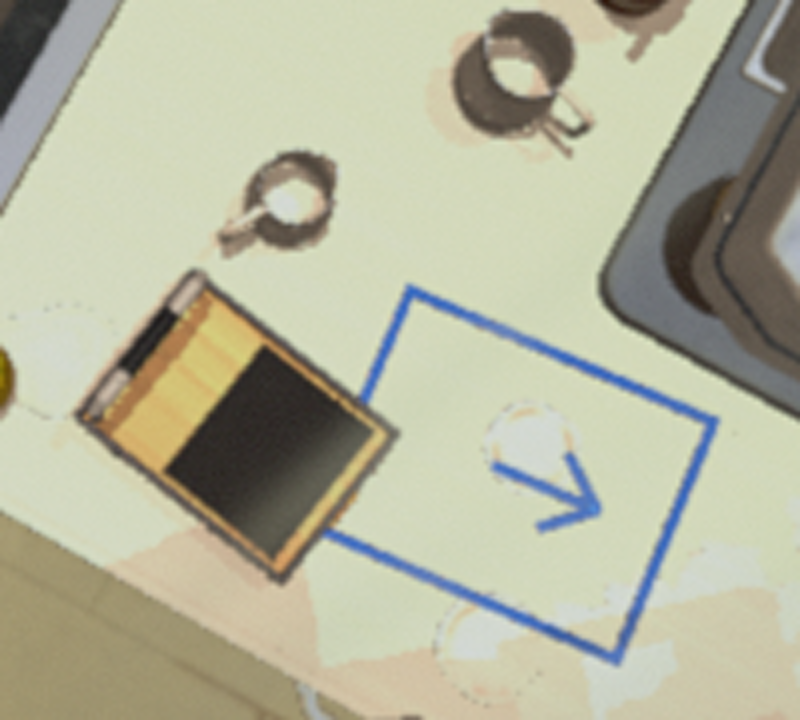

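View pics/sc.png

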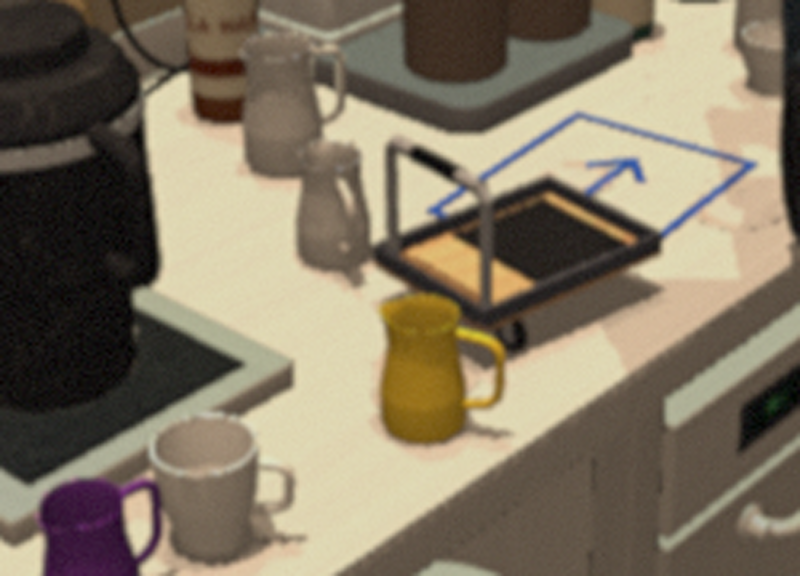

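```bash
python3 - <<'E'
from h import *
c=np.array([(195,272),(396,433),(282,580),(80,415)])/4+[300,170]
P=ray('top',c,.053);print(P.round(3)); 
for i in range(4):print(np.linalg.norm(P[i]-P[(i+1)%4]).round(3))
x=(P[1]+P[2]-P[0]-P[3]);print('caddy c',P.mean(0),'yaw',np.degrees(np.arctan2(x[1],x[0])))
# bay
im=cv2.imread('pics/top0.png');h=cv2.cvtColor(im,cv2.COLOR_BGR2HSV)
m=cv2.inRange(h,(100,120,80),(125,255,255));m[:, :350]=0;m[:,520:]=0
b=np.array([(412,293),(714,422),(615,657),(310,528)])/4+[300,170]
B=ray('top',b,0);print(B.round(3))
for i in range(4):print(np.linalg.norm(B[i]-B[(i+1)%4]).round(3))
a=np.array([(493,465),(600,512)])/4+[300,170];A=ray('top',a,0);v=A[1]-A[0];print('arrow',np.degrees(np.arctan2(v[1],v[0])),A)
v=B[1]-B[0];print('edge',np.degrees(np.arctan2(v[1],v[0])))
v=B[1]-B[2];print('edge2',np.degrees(np.arctan2(v[1],v[0])))
# refine lines via mask
ys,xs=np.nonzero(m);W=ray('top',np.c_[xs,ys],0)[:,:2]
# jug
d=np.load('pics/top0.npy');w=cloud('top',d)
for nm,(x0,y0,x1,y1),zs in [('jug',(350,200,392,238),(.06,.095)),('tall',(405,165,455,215),(.08,.12)),('cup',(215,205,255,250),(.05,.08)),('yel',(275,245,310,290),(.05,.1))]:
    q=w[y0:y1,x0:x1].reshape(-1,3);k=(q[:,2]>zs[0])&(q[:,2]<zs[1]);r=q[k];print(nm,k.sum(),r.min(0).round(3),r.max(0).round(3),np.median(r,0).round(3)) if k.sum() else print(nm,np.nanmax(q[:,2]))
e=np.array([(0,510),(330,720)])/4+[300,170];print('table edge',ray('top',[(345,334),(300,298)],0), ray('top',[(300,297.5),(210,250)],0))
E
```

```text
[[ 0.565 -0.183  0.053]
 [ 0.455 -0.316  0.053]
 [ 0.358 -0.238  0.053]
 [ 0.469 -0.105  0.053]]
0.173
0.125
0.174
0.124
caddy c [ 0.46216634 -0.21048239  0.053     ] yaw -129.631358050509
[[ 0.555 -0.337  0.   ]
 [ 0.463 -0.544  0.   ]
 [ 0.302 -0.47   0.   ]
 [ 0.392 -0.262  0.   ]]
0.227
0.177
0.226
0.179
arrow -114.37520839608007 [[ 0.43438351 -0.39011817  0.        ]
 [ 0.40131298 -0.46310567  0.        ]]
edge -113.94654775155625
edge2 -24.768398977197297
jug 138 [ 0.588 -0.276  0.06 ] [ 0.642 -0.197  0.095] [ 0.616 -0.243  0.078]
tall 221 [ 0.655 -0.444  0.08 ] [ 0.731 -0.371  0.116] [ 0.701 -0.411  0.099]
cup 207 [0.549 0.091 0.05 ] [0.637 0.175 0.078] [0.609 0.132 0.066]
yel 135 [ 0.442 -0.054  0.05 ] [ 0.526 -0.003  0.093] [ 0.49  -0.023  0.079]
table edge [[ 0.30535979 -0.17136763  0.        ]
 [ 0.40501447 -0.04793426  0.        ]] [[ 0.4063936  -0.04794086  0.        ]
 [ 0.54104457  0.20372527  0.        ]]
```

```bash
R='{"hand":1,"dx":1,"dy":3.3,"dz":0.9,"wz":0.14}'; python3 -m handwheel '[{"hand":1,"dx":1,"dy":3.3,"dz":0.9,"wz":0.14},{"hand":1,"dx":1,"dy":3.3,"dz":0.9,"wz":0.14},{"hand":1,"dx":1,"dy":3.3,"dz":0.9,"wz":0.14},{"hand":1,"dx":1,"dy":3.3,"dz":0.9,"wz":0.14},{"hand":1,"dx":1,"dy":3.3,"dz":0.9,"wz":0.14},{"hand":1,"dx":1,"dy":3.3,"dz":0.9,"wz":0.14},{"hand":1,"dx":1,"dy":3.3,"dz":0.9,"wz":0.14},{"hand":1,"dx":1,"dy":3.3,"dz":0.9,"wz":0.14},{"hand":1,"dx":1,"dy":3.3,"dz":0.9,"wz":0.14},{"hand":1,"dx":1,"dy":3.3,"dz":0.9,"wz":0.14}]'
python3 -m handwheel '[{"hand":1,"dx":3.3,"wz":0.12},{"hand":1,"dx":3.3,"wz":0.12},{"hand":1,"dx":3.3,"wz":0.11},{"hand":1,"dx":3.3},{"hand":1,"dx":3.3},{"hand":1,"dx":3.3},{"hand":1,"dx":3.3},{"hand":1,"dx":2.5},{"hand":1},{"hand":1}]'
python3 - <<'E'
from rig import *
import cv2,numpy as np
print(bot.read_state()['position'],bot.read_state()['tcp_rot'],bot.read_state()['joint_positions'])
c=vision.get_calibration('wrist');p,d=vision.capture('wrist');cv2.imwrite('pics/w1.png',p[:,:,::-1]);np.save('pics/w1.npy',d);import pickle;pickle.dump(c,open('pics/w1.pkl','wb'))
p,d=vision.capture('top');cv2.imwrite('pics/t1.png',p[:,:,::-1]);np.save('pics/t1.npy',d)
E
```

```text
[ 0.23563765 -0.57809647  0.18635747] [[ 9.26126353e-01  3.77213211e-01 -4.14534606e-04]
 [ 3.77213281e-01 -9.26124401e-01  1.93250541e-03]
 [ 3.45055956e-04 -1.94611214e-03 -9.99998047e-01]] [-7.80655203e+01  3.02751656e+01  8.21482752e+01 -3.68230407e-04
  6.76898019e+01 -1.02265742e+01]invalid input
invalid input
```

View pics/w1.png

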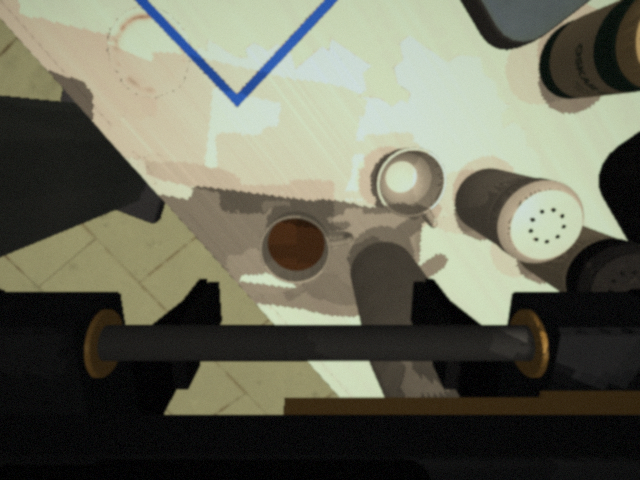

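```bash
python3 -m handwheel '[{"hand":1,"dx":0,"dy":0,"dz":2,"wx":0,"wy":0,"wz":0},{"hand":1,"dx":0,"dy":0,"dz":2,"wx":0,"wy":0,"wz":0.05},{"hand":1,"dx":0,"dy":1,"dz":2,"wx":0,"wy":0,"wz":0.12}]'
```

```text
time_s: 0.5
position: [0.2356, -0.5696, 0.2474]
tcp_rot: [[0.847, 0.531, -0.0], [0.531, -0.847, -0.0], [-0.0, 0.0, -1.0]]
force: [-0.7, -0.4, -0.7]
opening: 1.0
```

```bash
python3 -m handwheel '[{"hand":1,"dx":1,"dy":3.3,"dz":0.2,"wx":0,"wy":0,"wz":0.14},{"hand":1,"dx":1,"dy":3.3,"dz":0.2,"wx":0,"wy":0,"wz":0.14},{"hand":1,"dx":1,"dy":3.3,"dz":0.2,"wx":0,"wy":0,"wz":0.14},{"hand":1,"dx":1,"dy":3.3,"dz":0.2,"wx":0,"wy":0,"wz":0.14},{"hand":1,"dx":1,"dy":3.3,"dz":0.2,"wx":0,"wy":0,"wz":0.14},{"hand":1,"dx":1,"dy":3.3,"dz":0.2,"wx":0,"wy":0,"wz":0.14},{"hand":1,"dx":1,"dy":3.3,"dz":0.2,"wx":0,"wy":0,"wz":0.14},{"hand":1,"dx":1,"dy":3.3,"dz":0.2,"wx":0,"wy":0,"wz":0.14},{"hand":1,"dx":1,"dy":3.3,"dz":0.2,"wx":0,"wy":0,"wz":0.14},{"hand":1,"dx":1,"dy":2.5,"dz":0,"wx":0,"wy":0,"wz":0.14}]'
python3 -m handwheel '[{"hand":1,"dx":3.3,"dy":0,"dz":0,"wx":0,"wy":0,"wz":0.08},{"hand":1,"dx":3.3,"dy":0,"dz":0,"wx":0,"wy":0,"wz":0.09},{"hand":1,"dx":3.3,"dy":0,"dz":0,"wx":0,"wy":0,"wz":0},{"hand":1,"dx":3.3,"dy":0,"dz":0,"wx":0,"wy":0,"wz":0},{"hand":1,"dx":3.3,"dy":0,"dz":0,"wx":0,"wy":0,"wz":0},{"hand":1,"dx":3.3,"dy":0,"dz":0,"wx":0,"wy":0,"wz":0},{"hand":1,"dx":3.3,"dy":0,"dz":0,"wx":0,"wy":0,"wz":0},{"hand":1,"dx":1.9,"dy":0,"dz":0,"wx":0,"wy":0,"wz":0},{"hand":1,"dx":0,"dy":0,"dz":0,"wx":0,"wy":0,"wz":0}]'
python3 - <<'E'
from rig import *
import cv2,numpy as np
print(bot.read_state()['joint_positions'])
c=vision.get_calibration('wrist');p,d=vision.capture('wrist');cv2.imwrite('pics/w2.png',p[:,:,::-1]);np.save('pics/w2.npy',d);import pickle;pickle.dump(c,open('pics/w2.pkl','wb'))
E
```

```text
time_s: 1.5
position: [0.3357, -0.2447, 0.2654]
tcp_rot: [[-0.382, 0.924, 0.0], [0.924, 0.382, 0.0], [0.0, 0.0, -1.0]]
force: [-0.1, -0.0, -0.6]
opening: 1.002
time_s: 2.4
position: [0.5879, -0.2466, 0.2644]
tcp_rot: [[-0.529, 0.848, 0.001], [0.848, 0.529, 0.0], [-0.0, 0.001, -1.0]]
force: [-0.6, 0.7, 0.8]
opening: 1.003
[-3.27957840e+01  2.70993206e+01  7.48117245e+01  2.30794167e-02
  7.80595716e+01 -6.47553475e+01]
```

View pics/w2.png

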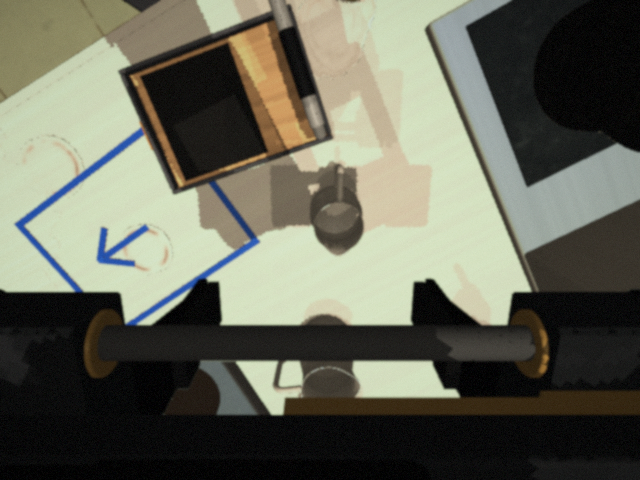

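```bash
python3 - <<'E'
from h import *
import pickle
c=pickle.load(open('pics/w2.pkl','rb'));K=np.array([[c['fx'],0,c['cx']],[0,c['fy'],c['cy']],[0,0,1.]]);C=(K,cv2.Rodrigues(np.array(c['rvec']))[0],np.array(c['tvec']))
print('cam',-C[1].T@C[2], C[1].T@[0,0,1])
d=np.load('pics/w2.npy');w=cloud('w',d,C)
q=w[150:265,295:380].reshape(-1,3);
for lo,hi in [(.005,.02),(.02,.04),(.04,.06),(.06,.08),(.08,.1)]:
    r=q[(q[:,2]>lo)&(q[:,2]<hi)&(q[:,0]>.53)]
    if len(r): print(lo,len(r),r.min(0).round(3),r.max(0).round(3),r.mean(0).round(3))
np.set_printoptions(suppress=True)
crop('pics/w2.png','pics/w2c.png',280,140,400,270,5)
E
```

```text
cam [ 0.54617574 -0.18308511  0.46093677] [ 0.14756996 -0.23598429 -0.96048661]
0.005 393 [ 0.586 -0.282  0.005] [ 0.645 -0.223  0.02 ] [ 0.625 -0.262  0.01 ]
0.02 427 [ 0.585 -0.282  0.02 ] [ 0.645 -0.207  0.04 ] [ 0.611 -0.248  0.03 ]
0.04 424 [ 0.54 -0.28  0.04] [ 0.642 -0.201  0.06 ] [ 0.605 -0.243  0.05 ]
0.06 705 [ 0.585 -0.278  0.06 ] [ 0.639 -0.202  0.08 ] [ 0.611 -0.244  0.072]
0.08 417 [ 0.591 -0.281  0.08 ] [ 0.641 -0.223  0.089] [ 0.621 -0.259  0.085]
```

View pics/w2c.png

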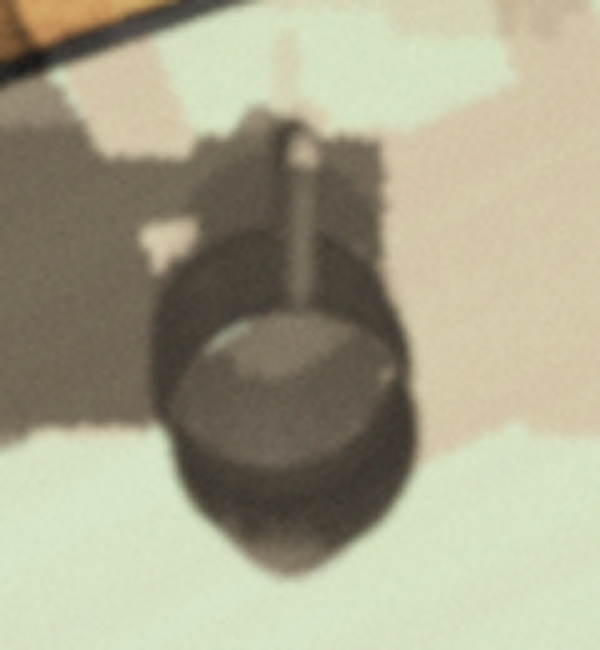

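```bash
python3 - <<'E'
from h import *
import pickle
c=pickle.load(open('pics/w2.pkl','rb'));K=np.array([[c['fx'],0,c['cx']],[0,c['fy'],c['cy']],[0,0,1.]]);C=(K,cv2.Rodrigues(np.array(c['rvec']))[0],np.array(c['tvec']))
w=cloud('w',np.load('pics/w2.npy'),C)
for u,v in [(340,170),(340,180),(340,195),(338,254),(337,250)]: print(w[v,u].round(3))
q=w[150:265,295:380].reshape(-1,3);r=q[(q[:,2]>.04)&(q[:,2]<.085)&(q[:,0]>.56)]
v=r[:,:2]-[.615,-.252];k=np.hypot(*v.T)>.036;print(k.sum(),np.degrees(np.arctan2(v[k,1],v[k,0])).round(),np.hypot(*v[k].T).max())
for zz in [(.01,.03),(.03,.05)]:
    r=q[(q[:,2]>zz[0])&(q[:,2]<zz[1])&(q[:,1]<-.245)]
    A=np.c_[r[:,:2],np.ones(len(r))];s=np.linalg.lstsq(A,(r[:,:2]**2).sum(1),rcond=None)[0];x=s[:2]/2;print(x,np.sqrt(s[2]+x@x))
E
```

```text
[ 0.588 -0.205  0.073]
[ 0.593 -0.213  0.078]
[ 0.601 -0.226  0.078]
[ 0.631 -0.277  0.085]
[ 0.63  -0.275  0.079]
173 [121. 121. 120. 123. 122. 121. 121. 120. 118. 123. 122. 122. 121. 120.
 119. 117. 124. 123. 123. 122. 121. 120. 119. 118. 123. 123. 122. 121.
 120. 119. 117. 123. 123. 122. 121. 120. 119. 118. 116. 123. 122. 121.
 120. 119. 118. 116. 123. 122. 121. 120. 119. 118. 116. 123. 122. 121.
 120. 119. 118. 116. 123. 122. 121. 120. 119. 118. 116. 123. 122. 121.
 120. 119. 118. 116. 123. 122. 121. 120. 118. 117. 116. 123. 122. 121.
 120. 119. 117. 116. 123. 122. 121. 120. 118. 117. 116. 123. 122. 121.
 120. 118. 117. 116. 123. 122. 121. 120. 118. 117. 116. 123. 122. 121.
 120. 118. 117. 115. 123. 122. 121. 120. 118. 117. 115. 123. 122. 121.
 119. 118. 117. 115. 123. 122. 121. 119. 118. 117. 115. 125. 123. 122.
 121. 119. 118. 116. 115. 125. 123. 122. 121. 119. 118. 116. 125. 123.
 122. 121. 119. 118. 116. 125. 124. 122. 120. 119. 117. 116. 125. 123.
 122. 121. 119. 117. 116.] 0.05771079968247481
[ 0.61524628 -0.25255601] 0.02931455747145026
[ 0.61512657 -0.25320399] 0.027474837344303903
```

```bash
python3 -m handwheel '[{"hand":1,"dx":1.4,"dy":-0.3,"dz":-1,"wx":0,"wy":0,"wz":-0.035},{"hand":1,"dx":1.3,"dy":-0.3,"dz":-1,"wx":0,"wy":0,"wz":0},{"hand":1,"dx":0,"dy":0,"dz":-3,"wx":0,"wy":0,"wz":0},{"hand":1,"dx":0,"dy":0,"dz":-3,"wx":0,"wy":0,"wz":0},{"hand":1,"dx":0,"dy":0,"dz":-3,"wx":0,"wy":0,"wz":0},{"hand":1,"dx":0,"dy":0,"dz":0,"wx":0,"wy":0,"wz":0}]'
```

```text
time_s: 3.05
position: [0.6086, -0.2509, 0.1501]
tcp_rot: [[-0.498, 0.867, -0.01], [0.867, 0.498, 0.006], [0.01, -0.006, -1.0]]
force: [-0.5, 0.6, -0.4]
opening: 0.999
```

```bash
python3 -m handwheel '[{"hand":1,"dx":0.25,"dy":-0.15,"dz":-2.5,"wx":0,"wy":0,"wz":0},{"hand":1,"dx":0,"dy":0,"dz":-2.5,"wx":0,"wy":0,"wz":0},{"hand":1,"dx":0,"dy":0,"dz":-2.5,"wx":0,"wy":0,"wz":0},{"hand":1,"dx":0,"dy":0,"dz":-2.5,"wx":0,"wy":0,"wz":0},{"hand":1,"dx":0,"dy":0,"dz":-2,"wx":0,"wy":0,"wz":0},{"hand":1,"dx":0,"dy":0,"dz":0,"wx":0,"wy":0,"wz":0}]'
```

```text
time_s: 3.65
position: [0.6136, -0.2537, 0.0336]
tcp_rot: [[-0.498, 0.867, -0.004], [0.867, 0.498, 0.002], [0.004, -0.002, -1.0]]
force: [-1.1, 0.0, 0.2]
opening: 1.0
```

```bash
python3 -m handwheel '[{"hand":1,"dx":0,"dy":0,"dz":-0.6,"wx":0,"wy":0,"wz":0},{"hand":1,"dx":0,"dy":0,"dz":0,"wx":0,"wy":0,"wz":0},{"hand":-1,"dx":0,"dy":0,"dz":0,"wx":0,"wy":0,"wz":0},{"hand":-1,"dx":0,"dy":0,"dz":0,"wx":0,"wy":0,"wz":0},{"hand":-1,"dx":0,"dy":0,"dz":0,"wx":0,"wy":0,"wz":0},{"hand":-1,"dx":0,"dy":0,"dz":0,"wx":0,"wy":0,"wz":0},{"hand":-1,"dx":0,"dy":0,"dz":0,"wx":0,"wy":0,"wz":0},{"hand":-1,"dx":0,"dy":0,"dz":0,"wx":0,"wy":0,"wz":0}]'
```

```text
time_s: 4.45
position: [0.6166, -0.2543, 0.0299]
tcp_rot: [[-0.497, 0.868, 0.003], [0.868, 0.497, -0.0], [-0.002, 0.002, -1.0]]
force: [2.6, 2.2, 3.1]
opening: 0.598
```

```bash
python3 -m handwheel '[{"hand":-1,"dx":0,"dy":0,"dz":0.5,"wx":0,"wy":0,"wz":0},{"hand":-1,"dx":0,"dy":0,"dz":1,"wx":0,"wy":0,"wz":0},{"hand":-1,"dx":0,"dy":0,"dz":2,"wx":0,"wy":0,"wz":0},{"hand":-1,"dx":0,"dy":0,"dz":3,"wx":0,"wy":0,"wz":0},{"hand":-1,"dx":0,"dy":0,"dz":3,"wx":0,"wy":0,"wz":0},{"hand":-1,"dx":0,"dy":0,"dz":3,"wx":0,"wy":0,"wz":0},{"hand":-1,"dx":0,"dy":0,"dz":2,"wx":0,"wy":0,"wz":0},{"hand":-1,"dx":0,"dy":0,"dz":0,"wx":0,"wy":0,"wz":0},{"hand":-1,"dx":0,"dy":0,"dz":0,"wx":0,"wy":0,"wz":0}]'
python3 - <<'E'
from h import *
from rig import *
print(bot.read_state()['position'],bot.read_state()['force'],bot.read_state()['joint_positions'])
C=cal('wrist')
p,d=vision.capture('wrist');cv2.imwrite('pics/w3.png',p[:,:,::-1])
p,d=vision.capture('side');cv2.imwrite('pics/s3.png',p[:,:,::-1]);
p,d=vision.capture('top');cv2.imwrite('pics/t3.png',p[:,:,::-1])
crop('pics/s3.png','pics/s3c.png',190,90,440,330,2.5)
E
```

```text
time_s: 5.35
position: [0.6145, -0.2541, 0.174]
tcp_rot: [[-0.498, 0.867, -0.001], [0.867, 0.498, 0.0], [0.001, -0.001, -1.0]]
force: [-0.6, 0.9, -2.3]
opening: 0.591
[ 0.61454731 -0.25409063  0.17400702] [-0.5799464   0.92753595 -2.3426592 ] [-3.20621444e+01  3.41879485e+01  7.66234929e+01 -1.96666908e-02
  6.92413297e+01 -6.19038351e+01]
```

View pics/s3c.png

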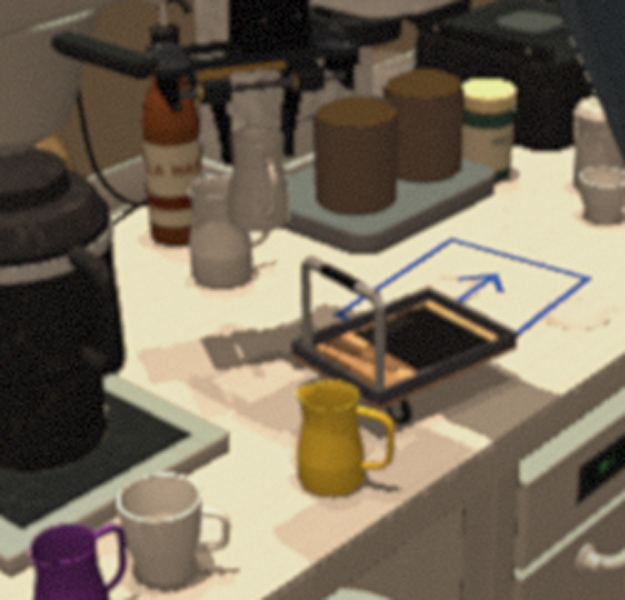

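View pics/t3.png

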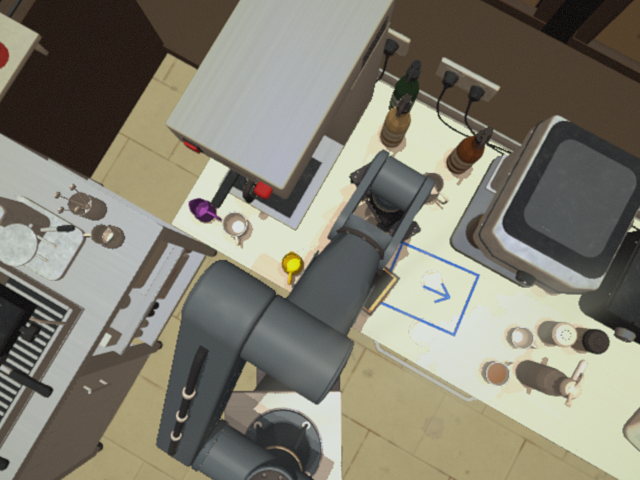

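View pics/w3.png

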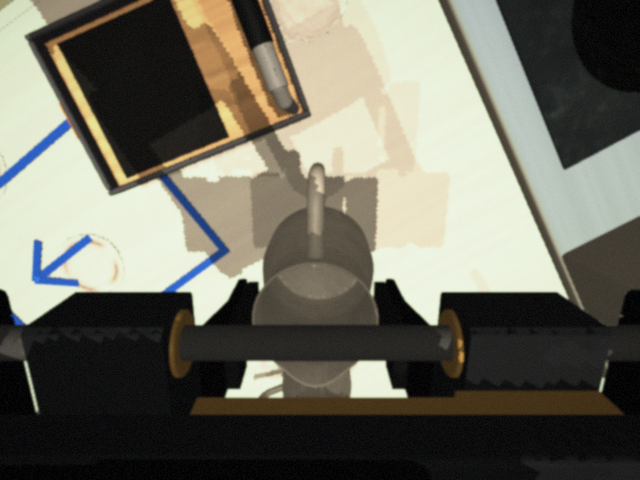

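```bash
python3 - <<'E'
from h import *
C=cal('wrist')
P=ray('w',[(308,116),(113,193),(27,37)],.053,C);print(P.round(4),np.linalg.norm(P[0]-P[1]),np.linalg.norm(P[1]-P[2]))
v=P[1]-P[0];print(np.degrees(np.arctan2(v[1],v[0])));v=P[1]-P[2];print(np.degrees(np.arctan2(v[1],v[0]))-90)
print((P[0]+P[2])/2)
E
```

```text
[[ 0.5648 -0.1846  0.053 ]
 [ 0.4561 -0.3164  0.053 ]
 [ 0.3578 -0.2395  0.053 ]] 0.17091758249874897 0.1248316597347498
-129.526403362185
-128.04796153640538
[ 0.4613021  -0.21206047  0.053     ]
```

```bash
python3 -m handwheel '[{"hand":-1,"dx":0,"dy":0,"dz":2,"wx":0,"wy":0,"wz":0},{"hand":-1,"dx":0,"dy":0,"dz":2,"wx":0,"wy":0,"wz":-0.11},{"hand":-1,"dx":-2,"dy":0,"dz":0,"wx":0,"wy":0,"wz":-0.14},{"hand":-1,"dx":-2.5,"dy":0.3,"dz":0,"wx":0,"wy":0,"wz":-0.14},{"hand":-1,"dx":-2.5,"dy":0.3,"dz":0,"wx":0,"wy":0,"wz":-0.14},{"hand":-1,"dx":-2.5,"dy":0.3,"dz":0,"wx":0,"wy":0,"wz":-0.14},{"hand":-1,"dx":-2.5,"dy":0.3,"dz":0,"wx":0,"wy":0,"wz":-0.14},{"hand":-1,"dx":-2.5,"dy":0.3,"dz":0,"wx":0,"wy":0,"wz":-0.14},{"hand":-1,"dx":-1.7,"dy":0.3,"dz":0,"wx":0,"wy":0,"wz":-0.14},{"hand":-1,"dx":-0.9,"dy":0.2,"dz":0,"wx":0,"wy":0,"wz":-0.12}]'
python3 -m handwheel '[{"hand":-1,"dx":0,"dy":0,"dz":0,"wx":0,"wy":0,"wz":0},{"hand":-1,"dx":0,"dy":0,"dz":0,"wx":0,"wy":0,"wz":0},{"hand":-1,"dx":0,"dy":0,"dz":0,"wx":0,"wy":0,"wz":0}]'
python3 - <<'E'
from h import *
from rig import *
C=cal('wrist');import pickle;pickle.dump(C,open('pics/w4.pkl','wb'));
p,d=vision.capture('wrist');cv2.imwrite('pics/w4.png',p[:,:,::-1]);np.save('pics/w4.npy',d)
R=bot.read_state()['tcp_rot'];print(np.degrees(np.arctan2(R[1,1],R[0,1])))
E
```

```text
time_s: 6.5
position: [0.4417, -0.233, 0.2129]
tcp_rot: [[0.64, 0.768, -0.004], [0.768, -0.64, 0.003], [-0.0, -0.004, -1.0]]
force: [-1.2, 0.5, -2.7]
opening: 0.599
time_s: 6.8
position: [0.4449, -0.2346, 0.2139]
tcp_rot: [[0.634, 0.773, 0.0], [0.773, -0.634, 0.0], [0.0, 0.0, -1.0]]
force: [-0.7, 0.8, -2.5]
opening: 0.591
-39.38206625918659
```

View pics/w4.png

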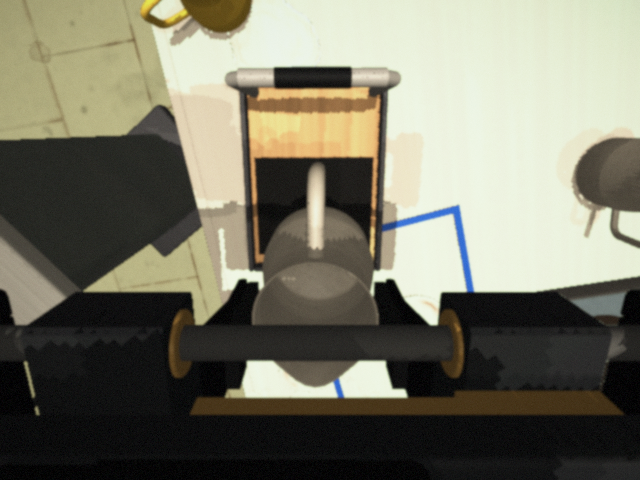

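```bash
python3 - <<'E'
from h import *
import pickle
C=pickle.load(open('pics/w4.pkl','rb'));w=cloud('w',np.load('pics/w4.npy'),C)
P=ray('w',[(313,77),(275,77),(351,76)],.147,C);print(P.round(4));v=P[1]-P[2];v=P[2]-P[1];print(np.degrees(np.arctan2(v[1],v[0])),np.linalg.norm(v))
print(w[77,313],w[120,313],w[180,270])
L=ray('w',[(247,88),(386,88),(250,268),(381,268)],.053,C);print(L.round(4),L.mean(0))
H=P.mean(0)[:2] ;a=np.radians(np.degrees(np.arctan2(v[1],v[0]))-90);print('origin',H+.078*np.array([np.cos(a),np.sin(a)]),np.degrees(a))
Q=ray('w',[(256,158),(374,158)],.038,C);print('liner tail edge',Q.mean(0))
E
```

```text
[[ 0.5096 -0.1525  0.147 ]
 [ 0.491  -0.1373  0.147 ]
 [ 0.5284 -0.1672  0.147 ]]
-38.63195370478525 0.04784373342930911
[ 0.50958991 -0.15243402  0.14640893] [ 0.49361627 -0.17064767  0.03521103] [ 0.4268318  -0.18700489  0.03709393]
[[ 0.4663 -0.1146  0.053 ]
 [ 0.5589 -0.1904  0.053 ]
 [ 0.3579 -0.2388  0.053 ]
 [ 0.457  -0.32    0.053 ]] [ 0.46001777 -0.21596525  0.053     ]
origin [ 0.46097379 -0.21326653] -128.63195370478525
liner tail edge [ 0.47333841 -0.19828286  0.038     ]
```

```bash
python3 -m handwheel '[{"hand":-1,"dx":-0.2,"dy":0,"dz":-1,"wx":0,"wy":0,"wz":0},{"hand":-1,"dx":0,"dy":0,"dz":-2,"wx":0,"wy":0,"wz":0},{"hand":-1,"dx":0,"dy":0,"dz":-2,"wx":0,"wy":0,"wz":0},{"hand":-1,"dx":0,"dy":0,"dz":-2,"wx":0,"wy":0,"wz":0},{"hand":-1,"dx":0,"dy":0,"dz":-2,"wx":0,"wy":0,"wz":0},{"hand":-1,"dx":0,"dy":0,"dz":-2,"wx":0,"wy":0,"wz":0},{"hand":-1,"dx":0,"dy":0,"dz":-1.5,"wx":0,"wy":0,"wz":0},{"hand":-1,"dx":0,"dy":0,"dz":-1,"wx":0,"wy":0,"wz":0},{"hand":-1,"dx":0,"dy":0,"dz":0,"wx":0,"wy":0,"wz":0},{"hand":-1,"dx":0,"dy":0,"dz":0,"wx":0,"wy":0,"wz":0}]'
```

```text
time_s: 7.85
position: [0.4425, -0.2344, 0.0792]
tcp_rot: [[0.636, 0.772, 0.0], [0.772, -0.636, -0.0], [-0.0, 0.0, -1.0]]
force: [0.4, -0.0, -2.8]
opening: 0.592
```

```bash
python3 -m handwheel '[{"hand":-1,"dx":0,"dy":0,"dz":-0.5,"wx":0,"wy":0,"wz":0},{"hand":-1,"dx":0,"dy":0,"dz":-0.3,"wx":0,"wy":0,"wz":0},{"hand":-1,"dx":0,"dy":0,"dz":-0.2,"wx":0,"wy":0,"wz":0},{"hand":-1,"dx":0,"dy":0,"dz":0,"wx":0,"wy":0,"wz":0}]'
python3 -m handwheel '[{"hand":-1,"dx":0,"dy":0,"dz":-0.2,"wx":0,"wy":0,"wz":0},{"hand":-1,"dx":0,"dy":0,"dz":0,"wx":0,"wy":0,"wz":0}]'
```

```text
time_s: 8.25
position: [0.4422, -0.2342, 0.0692]
tcp_rot: [[0.636, 0.772, -0.0], [0.772, -0.636, 0.0], [-0.0, -0.0, -1.0]]
force: [0.7, -0.3, -2.4]
opening: 0.595
time_s: 8.45
position: [0.4426, -0.2345, 0.0676]
tcp_rot: [[0.636, 0.772, 0.001], [0.772, -0.636, -0.0], [0.0, 0.001, -1.0]]
force: [0.4, 0.0, 1.3]
opening: 0.594
```

```bash
python3 -m handwheel '[{"hand":0.7,"dx":0,"dy":0,"dz":0,"wx":0,"wy":0,"wz":0},{"hand":0.9,"dx":0,"dy":0,"dz":0,"wx":0,"wy":0,"wz":0},{"hand":1,"dx":0,"dy":0,"dz":0,"wx":0,"wy":0,"wz":0},{"hand":1,"dx":0,"dy":0,"dz":0,"wx":0,"wy":0,"wz":0}]'
python3 -m handwheel '[{"hand":1,"dx":0,"dy":0,"dz":1,"wx":0,"wy":0,"wz":0},{"hand":1,"dx":0,"dy":0,"dz":2,"wx":0,"wy":0,"wz":0},{"hand":1,"dx":0,"dy":0,"dz":3,"wx":0,"wy":0,"wz":0},{"hand":1,"dx":0,"dy":0,"dz":3,"wx":0,"wy":0,"wz":0},{"hand":1,"dx":0,"dy":0,"dz":3,"wx":0,"wy":0,"wz":0},{"hand":1,"dx":0,"dy":0,"dz":2,"wx":0,"wy":0,"wz":0},{"hand":1,"dx":0,"dy":0,"dz":2,"wx":0,"wy":0,"wz":0},{"hand":1,"dx":0,"dy":0,"dz":0,"wx":0,"wy":0,"wz":0}]'
python3 - <<'E'
from h import *
from rig import *
C=cal('wrist');import pickle;pickle.dump(C,open('pics/w5.pkl','wb'));
p,d=vision.capture('wrist');cv2.imwrite('pics/w5.png',p[:,:,::-1]);np.save('pics/w5.npy',d)
p,d=vision.capture('side');cv2.imwrite('pics/s5.png',p[:,:,::-1])
crop('pics/s5.png','pics/s5c.png',280,140,440,300,4)
print(bot.read_state()['joint_positions'])
E
```

```text
time_s: 8.85
position: [0.4423, -0.2343, 0.0673]
tcp_rot: [[0.636, 0.772, 0.0], [0.772, -0.636, -0.0], [-0.0, 0.0, -1.0]]
force: [-0.8, -0.5, -0.4]
opening: 0.874
time_s: 9.65
position: [0.4439, -0.2356, 0.2306]
tcp_rot: [[0.636, 0.772, 0.006], [0.772, -0.636, -0.005], [-0.0, 0.007, -1.0]]
force: [-0.7, -0.3, -0.5]
opening: 1.001
[-4.07227641e+01  1.76568773e+01  9.68165281e+01 -1.25967560e-03
  6.54736258e+01 -1.24901896e+00]
```

View pics/w5.png

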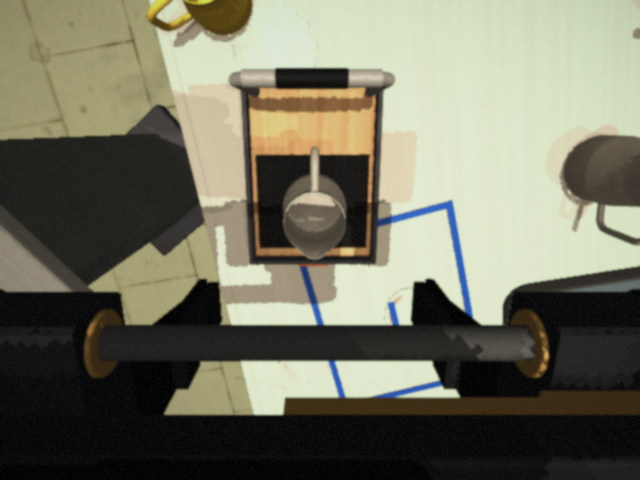

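View pics/s5c.png

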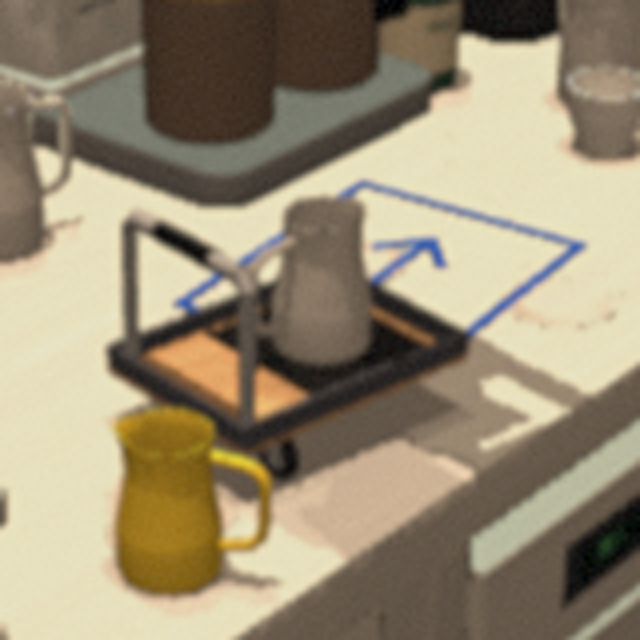

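```bash
python3 - <<'E'
from h import *
import pickle
C=pickle.load(open('pics/w5.pkl','rb'))
P=ray('w',[(312,78),(274,78),(349,78)],.147,C);print(P.round(4));v=P[2]-P[1];print(np.degrees(np.arctan2(v[1],v[0]))-90,np.linalg.norm(v))
L=ray('w',[(243,88),(383,88),(248,264),(378,264)],.053,C);print(L.round(4),L.mean(0))
v=L[1]-L[0];print(np.degrees(np.arctan2(v[1],v[0]))-90); v=L[3]-L[2];print(np.degrees(np.arctan2(v[1],v[0]))-90)
B=ray('w',[(450,203),(301,253)],0,C);print(B) # left-rear corner
n=ray('w',[(314,267)],.05,C);print('nose',n)
E
```

```text
[[ 0.5094 -0.1525  0.147 ]
 [ 0.4897 -0.1364  0.147 ]
 [ 0.5286 -0.1683  0.147 ]]
-129.38485862175526 0.05024147809237817
[[ 0.4626 -0.1114  0.053 ]
 [ 0.5601 -0.1914  0.053 ]
 [ 0.3531 -0.2388  0.053 ]
 [ 0.4554 -0.3234  0.053 ]] [ 0.45780089 -0.21625235  0.053     ]
-129.3947009496139
-129.59238799475426
[[ 0.55601903 -0.33756717  0.        ]
 [ 0.38995423 -0.27652846  0.        ]]
nose [[ 0.40221189 -0.28504684  0.05      ]]
```

```bash
python3 -m handwheel '[{"hand":0,"dx":0.6,"dy":0.8,"dz":0,"wx":0,"wy":0,"wz":0.14},{"hand":0,"dx":0.7,"dy":0.8,"dz":0,"wx":0,"wy":0,"wz":0.14},{"hand":0,"dx":0.7,"dy":0.8,"dz":0,"wx":0,"wy":0,"wz":0.14},{"hand":0,"dx":0.7,"dy":0.8,"dz":0,"wx":0,"wy":0,"wz":0.14},{"hand":0,"dx":0.7,"dy":0.9,"dz":0,"wx":0,"wy":0,"wz":0.14},{"hand":0,"dx":0.7,"dy":0.9,"dz":0,"wx":0,"wy":0,"wz":0.14},{"hand":0,"dx":0.7,"dy":0.9,"dz":0,"wx":0,"wy":0,"wz":0.14},{"hand":0,"dx":0.7,"dy":0.9,"dz":0,"wx":0,"wy":0,"wz":0.14},{"hand":0,"dx":0.6,"dy":0.8,"dz":0,"wx":0,"wy":0,"wz":0.14},{"hand":0,"dx":0.5,"dy":0.6,"dz":0,"wx":0,"wy":0,"wz":0.14}]'
python3 -m handwheel '[{"hand":0,"dx":0,"dy":0,"dz":-0.5,"wx":0,"wy":0,"wz":0.14},{"hand":0,"dx":0,"dy":0,"dz":-0.5,"wx":0,"wy":0,"wz":0.03},{"hand":0,"dx":0,"dy":0,"dz":-1,"wx":0,"wy":0,"wz":0},{"hand":0,"dx":0,"dy":0,"dz":-1,"wx":0,"wy":0,"wz":0},{"hand":0,"dx":0,"dy":0,"dz":0,"wx":0,"wy":0,"wz":0},{"hand":0,"dx":0,"dy":0,"dz":0,"wx":0,"wy":0,"wz":0}]'
python3 - <<'E'
from h import *
from rig import *
C=cal('wrist');import pickle;pickle.dump(C,open('pics/w6.pkl','wb'));s=bot.read_state()
p,d=vision.capture('wrist');cv2.imwrite('pics/w6.png',p[:,:,::-1]);np.save('pics/w6.npy',d)
R=s['tcp_rot'];print(s['position'],np.degrees(np.arctan2(R[1,1],R[0,1])),s['joint_positions'],s['opening'])
E
```

```text
time_s: 10.75
position: [0.5075, -0.1512, 0.2255]
tcp_rot: [[-0.657, 0.754, -0.003], [0.754, 0.657, 0.002], [0.004, -0.001, -1.0]]
force: [0.3, 0.9, 0.0]
opening: 0.496
time_s: 11.35
position: [0.5079, -0.1523, 0.1966]
tcp_rot: [[-0.771, 0.637, -0.001], [0.637, 0.771, 0.001], [0.001, -0.0, -1.0]]
force: [-0.1, -0.9, 0.4]
opening: 0.499
[ 0.50791917 -0.1522633   0.19662925] 50.41840328301256 [-2.87713591e+01  2.22923785e+01  9.49723310e+01  6.43079466e-04
  6.28123723e+01 -7.91900474e+01] 0.4993705430905203
```

View pics/w6.png

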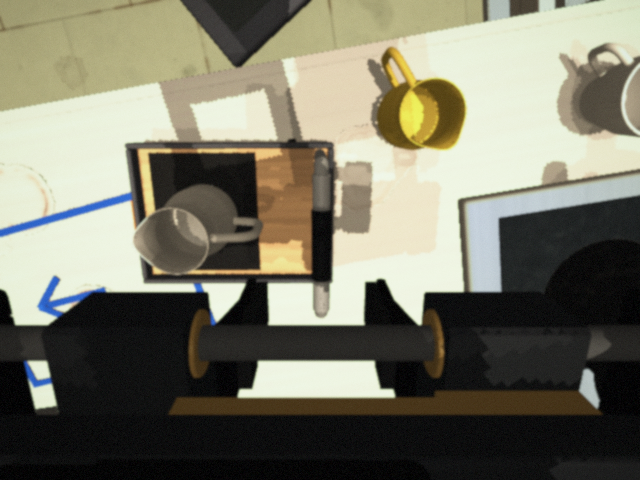

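```bash
python3 -m handwheel '[{"hand":0,"dx":0.1,"dy":0,"dz":-1.5,"wx":0,"wy":0,"wz":0},{"hand":0,"dx":0,"dy":0,"dz":-1.5,"wx":0,"wy":0,"wz":0},{"hand":0,"dx":0,"dy":0,"dz":-1.5,"wx":0,"wy":0,"wz":0},{"hand":0,"dx":0,"dy":0,"dz":-1.5,"wx":0,"wy":0,"wz":0},{"hand":0,"dx":0,"dy":0,"dz":-1.0,"wx":0,"wy":0,"wz":0},{"hand":0,"dx":0,"dy":0,"dz":-0.3,"wx":0,"wy":0,"wz":0},{"hand":0,"dx":0,"dy":0,"dz":0,"wx":0,"wy":0,"wz":0},{"hand":0,"dx":0,"dy":0,"dz":0,"wx":0,"wy":0,"wz":0}]'
python3 -m handwheel '[{"hand":-0.3,"dx":0,"dy":0,"dz":0,"wx":0,"wy":0,"wz":0},{"hand":-0.5,"dx":0,"dy":0,"dz":0,"wx":0,"wy":0,"wz":0},{"hand":-0.6,"dx":0,"dy":0,"dz":0,"wx":0,"wy":0,"wz":0},{"hand":-1,"dx":0,"dy":0,"dz":0,"wx":0,"wy":0,"wz":0},{"hand":-1,"dx":0,"dy":0,"dz":0,"wx":0,"wy":0,"wz":0},{"hand":-1,"dx":0,"dy":0,"dz":0,"wx":0,"wy":0,"wz":0}]'
```

```text
time_s: 12.2
position: [0.5098, -0.1526, 0.1249]
tcp_rot: [[-0.771, 0.636, 0.001], [0.636, 0.771, -0.001], [-0.001, 0.0, -1.0]]
force: [0.5, -0.8, -0.9]
opening: 0.5
time_s: 12.8
position: [0.5093, -0.1523, 0.1243]
tcp_rot: [[-0.771, 0.636, -0.0], [0.636, 0.771, -0.0], [-0.0, -0.0, -1.0]]
force: [0.4, -0.3, -0.9]
opening: 0.053
```

```bash
python3 - <<'E'
from h import *
from rig import *
s=bot.read_state();print(s['opening'])
p,d=vision.capture('wrist');cv2.imwrite('pics/w7.png',p[:,:,::-1])
p,d=vision.capture('side');cv2.imwrite('pics/s7.png',p[:,:,::-1])
crop('pics/s7.png','pics/s7c.png',270,140,430,270,5)
print(bot.read_state()['opening'])
E
```

```text
0.053039973509746506
0.018381597384428357
```

View pics/w7.png

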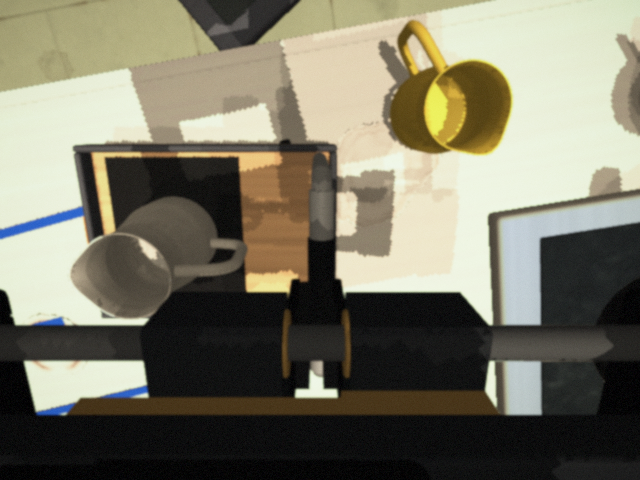

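View pics/s7c.png

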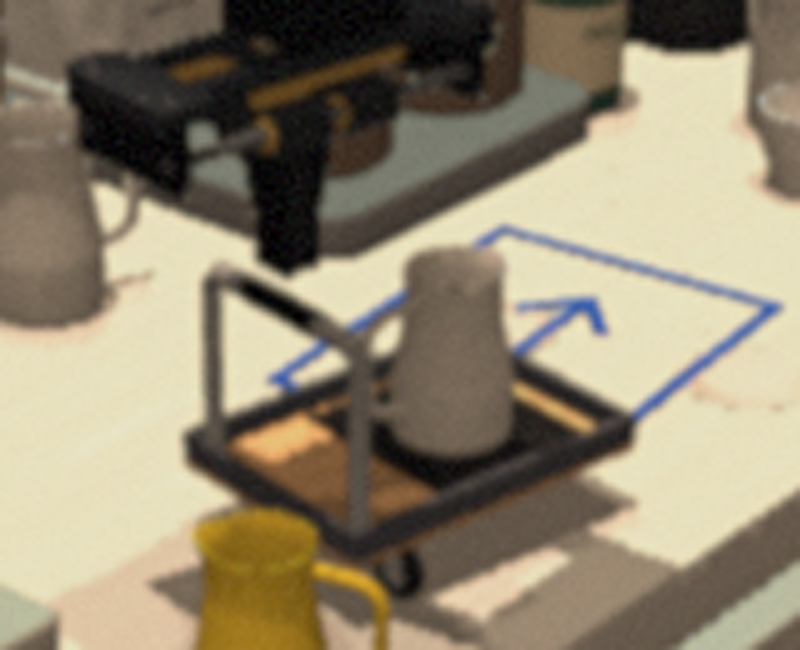

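```bash
python3 - <<'E'
from h import *
from rig import *
s=bot.read_state();p=s['position']
print(proj('side',[[.509,-.1525,.14],p,[.5536,-.184,.14],[.47,-.12,.14]]),'seen bar mid',(278/5+270,300/5+140),'tips',(290/5+270,268/5+140))
K,R,t=cal('side');o=-R.T@t;print(o)
# closest: tips ray vs bar ray across wrist
C=cal('wrist');Ow=-C[1].T@C[2]
def two(uvs,uvw):
    d1=ray('side',[uvs],0)[0]-o;d2=ray('w',[uvw],0,C)[0]-Ow
    A=np.c_[d1,-d2];k=np.linalg.lstsq(A,Ow-o,rcond=None)[0];return o+k[0]*d1,Ow+k[1]*d2
# right end of grip (grey/black border): wrist (322,240); side (310,325)/5
print(two((310/5+270,326/5+140),(322,241)))
print(two((332/5+270,335/5+140),(320,190)))
E
```

```text
[[327.829068   200.41165538]
 [327.7611095  206.59043597]
 [311.85739649 192.95739703]
 [342.06696146 208.24293687]] seen bar mid (325.6, 200.0) tips (328.0, 193.6)
[0.24939729 1.0896409  0.77375159]
(array([ 0.49624419, -0.13701579,  0.13666125]), array([ 0.49311221, -0.13728456,  0.13596523]))
(array([ 0.48286594, -0.12012341,  0.1418519 ]), array([ 0.47224662, -0.12153294,  0.1406269 ]))
```

```bash
python3 - <<'E'
from h import *
from rig import *
p,d=vision.capture('side');w=cloud('side',d);s=bot.read_state()
print(s['position'],s['opening'])
for v in range(168,206,3): print(v,[tuple(w[v,u].round(3)) for u in (322,326,330)])
E
```

```text
[ 0.50925375 -0.1522507   0.12421822] 0.015515311565910545
168 [(np.float64(0.51), np.float64(-0.1), np.float64(0.243)), (np.float64(0.502), np.float64(-0.105), np.float64(0.242)), (np.float64(0.495), np.float64(-0.111), np.float64(0.239))]
171 [(np.float64(0.517), np.float64(-0.131), np.float64(0.222)), (np.float64(0.503), np.float64(-0.107), np.float64(0.233)), (np.float64(0.504), np.float64(-0.155), np.float64(0.213))]
174 [(np.float64(0.518), np.float64(-0.137), np.float64(0.212)), (np.float64(0.509), np.float64(-0.135), np.float64(0.214)), (np.float64(0.502), np.float64(-0.145), np.float64(0.21))]
177 [(np.float64(0.519), np.float64(-0.138), np.float64(0.204)), (np.float64(0.509), np.float64(-0.135), np.float64(0.206)), (np.float64(0.502), np.float64(-0.146), np.float64(0.202))]
180 [(np.float64(0.52), np.float64(-0.144), np.float64(0.194)), (np.float64(0.509), np.float64(-0.136), np.float64(0.199)), (np.float64(0.503), np.float64(-0.148), np.float64(0.194))]
183 [(np.float64(0.52), np.float64(-0.144), np.float64(0.187)), (np.float64(0.509), np.float64(-0.136), np.float64(0.191)
[... 655 characters left out ...]
467), np.float64(-0.005)), (np.float64(0.577), np.float64(-0.456), np.float64(0.002)), (np.float64(0.568), np.float64(-0.463), np.float64(-0.001))]
198 [(np.float64(0.523), np.float64(-0.155), np.float64(0.144)), (np.float64(0.513), np.float64(-0.154), np.float64(0.145)), (np.float64(0.563), np.float64(-0.443), np.float64(-0.0))]
201 [(np.float64(0.522), np.float64(-0.149), np.float64(0.139)), (np.float64(0.511), np.float64(-0.14), np.float64(0.145)), (np.float64(0.501), np.float64(-0.136), np.float64(0.147))]
204 [(np.float64(0.579), np.float64(-0.406), np.float64(-0.002)), (np.float64(0.512), np.float64(-0.145), np.float64(0.134)), (np.float64(0.501), np.float64(-0.136), np.float64(0.14))]
```

```bash
python3 -m handwheel '[{"hand":0,"dx":0,"dy":0,"dz":0.5,"wx":0,"wy":0,"wz":0},{"hand":0,"dx":0,"dy":0,"dz":0,"wx":0,"wy":0,"wz":0},{"hand":0,"dx":0,"dy":0,"dz":0,"wx":0,"wy":0,"wz":0},{"hand":0,"dx":0,"dy":0,"dz":0,"wx":0,"wy":0,"wz":0},{"hand":0,"dx":0,"dy":0,"dz":-0.7,"wx":0,"wy":0,"wz":0},{"hand":0,"dx":0,"dy":0,"dz":-0.7,"wx":0,"wy":0,"wz":0},{"hand":0,"dx":0,"dy":0,"dz":-0.7,"wx":0,"wy":0,"wz":0},{"hand":0,"dx":0,"dy":0,"dz":0,"wx":0,"wy":0,"wz":0}]'
python3 - <<'E'
from h import *
from rig import *
p,d=vision.capture('side');cv2.imwrite('pics/s8.png',p[:,:,::-1])
crop('pics/s8.png','pics/s8c.png',270,130,430,270,4)
E
```

```text
time_s: 13.75
position: [0.5082, -0.1517, 0.1068]
tcp_rot: [[-0.771, 0.636, -0.003], [0.636, 0.771, 0.002], [0.003, -0.001, -1.0]]
force: [-0.8, -0.4, 0.8]
opening: 0.492
```

View pics/s8c.png

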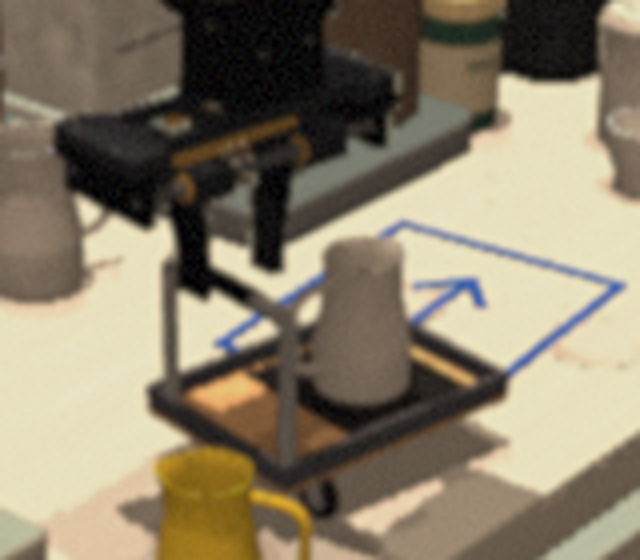

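```bash
python3 -m handwheel '[{"hand":-0.2,"dx":0,"dy":0,"dz":-0.7,"wx":0,"wy":0,"wz":0},{"hand":-0.2,"dx":0,"dy":0,"dz":-0.7,"wx":0,"wy":0,"wz":0},{"hand":-0.2,"dx":0,"dy":0,"dz":-0.5,"wx":0,"wy":0,"wz":0},{"hand":-0.2,"dx":0,"dy":0,"dz":0,"wx":0,"wy":0,"wz":0},{"hand":-0.2,"dx":0,"dy":0,"dz":0,"wx":0,"wy":0,"wz":0}]'
python3 - <<'E'
from h import *
from rig import *
p,d=vision.capture('side');cv2.imwrite('pics/s9.png',p[:,:,::-1])
crop('pics/s9.png','pics/s9c.png',270,130,430,270,4)
E
```

```text
time_s: 14.3
position: [0.5092, -0.1522, 0.089]
tcp_rot: [[-0.771, 0.636, -0.0], [0.636, 0.771, 0.0], [0.001, -0.0, -1.0]]
force: [0.5, 0.3, 0.2]
opening: 0.4
```

View pics/s9c.png

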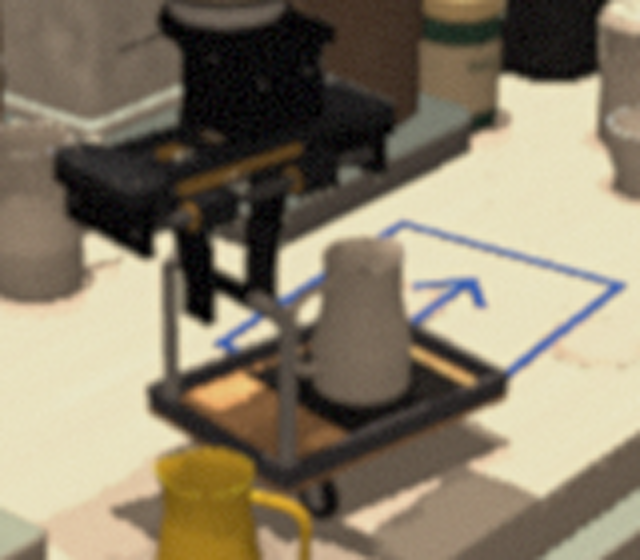

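```bash
python3 -m handwheel '[{"hand":-0.3,"dx":0,"dy":0,"dz":-0.4,"wx":0,"wy":0,"wz":0},{"hand":-0.5,"dx":0,"dy":0,"dz":0,"wx":0,"wy":0,"wz":0},{"hand":-0.6,"dx":0,"dy":0,"dz":0,"wx":0,"wy":0,"wz":0},{"hand":-0.8,"dx":0,"dy":0,"dz":0,"wx":0,"wy":0,"wz":0},{"hand":-1,"dx":0,"dy":0,"dz":0,"wx":0,"wy":0,"wz":0},{"hand":-1,"dx":0,"dy":0,"dz":0,"wx":0,"wy":0,"wz":0}]'
```

```text
time_s: 14.95
position: [0.5094, -0.1523, 0.0853]
tcp_rot: [[-0.771, 0.636, 0.0], [0.636, 0.771, -0.0], [-0.0, 0.0, -1.0]]
force: [0.9, 0.1, -0.9]
opening: 0.15
```

```bash
python3 -m handwheel '[{"hand":-1,"dx":-0.08,"dy":-0.13,"dz":0,"wx":0,"wy":0,"wz":0.02},{"hand":-1,"dx":-0.08,"dy":-0.13,"dz":0,"wx":0,"wy":0,"wz":0.05},{"hand":-1,"dx":-0.08,"dy":-0.14,"dz":0,"wx":0,"wy":0,"wz":0.05},{"hand":-1,"dx":-0.07,"dy":-0.14,"dz":0,"wx":0,"wy":0,"wz":0.06},{"hand":-1,"dx":-0.06,"dy":-0.14,"dz":0,"wx":0,"wy":0,"wz":0.06},{"hand":-1,"dx":-0.06,"dy":-0.15,"dz":0,"wx":0,"wy":0,"wz":0.06},{"hand":-1,"dx":-0.05,"dy":-0.15,"dz":0,"wx":0,"wy":0,"wz":0.06},{"hand":-1,"dx":-0.05,"dy":-0.15,"dz":0,"wx":0,"wy":0,"wz":0.06},{"hand":-1,"dx":-0.04,"dy":-0.15,"dz":0,"wx":0,"wy":0,"wz":0.05},{"hand":-1,"dx":-0.04,"dy":-0.15,"dz":0,"wx":0,"wy":0,"wz":0.036}]'
python3 - <<'E'
from h import *
from rig import *
s=bot.read_state();R=s['tcp_rot'];print(np.degrees(np.arctan2(R[1,1],R[0,1])),s['joint_positions'])
C=cal('wrist');import pickle;pickle.dump(C,open('pics/w10.pkl','wb'))
p,d=vision.capture('wrist');cv2.imwrite('pics/w10.png',p[:,:,::-1])
p,d=vision.capture('side');cv2.imwrite('pics/s10.png',p[:,:,::-1])
crop('pics/s10.png','pics/s10c.png',270,130,430,270,4)
E
```

```text
time_s: 15.95
position: [0.5027, -0.1667, 0.0853]
tcp_rot: [[-0.984, 0.18, -0.001], [0.18, 0.984, 0.0], [0.001, 0.0, -1.0]]
force: [-0.7, -0.1, 0.4]
opening: 0.144
79.6045124906877 [-3.04326012e+01  3.15238249e+01  1.01142482e+02 -1.53731207e-02
  4.73715080e+01 -1.10026699e+02]
```

View pics/w10.png

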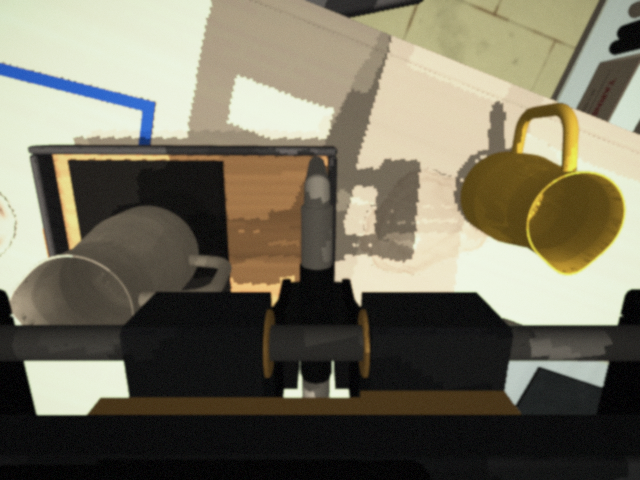

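View pics/s10c.png

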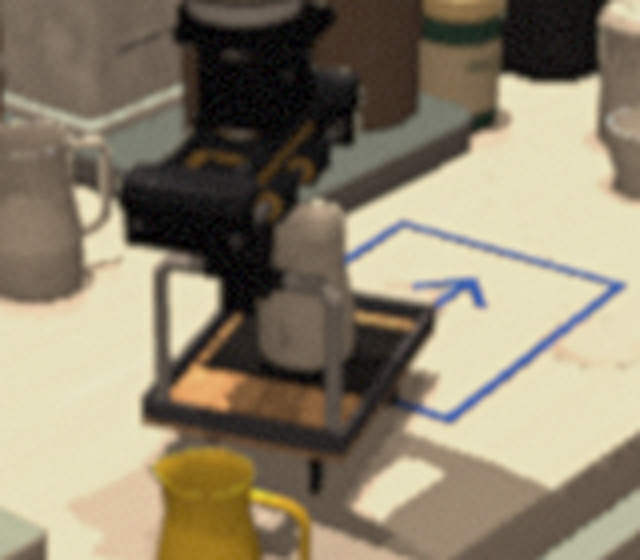

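```bash
python3 -m handwheel '[{"hand":-1,"dx":-0.07,"dy":-0.4,"dz":0,"wx":0,"wy":0,"wz":0},{"hand":-1,"dx":-0.11,"dy":-0.6,"dz":0,"wx":0,"wy":0,"wz":0},{"hand":-1,"dx":-0.13,"dy":-0.7,"dz":0,"wx":0,"wy":0,"wz":0},{"hand":-1,"dx":-0.13,"dy":-0.7,"dz":0,"wx":0,"wy":0,"wz":0},{"hand":-1,"dx":-0.13,"dy":-0.7,"dz":0,"wx":0,"wy":0,"wz":0},{"hand":-1,"dx":-0.13,"dy":-0.7,"dz":0,"wx":0,"wy":0,"wz":0},{"hand":-1,"dx":-0.13,"dy":-0.7,"dz":0,"wx":0,"wy":0,"wz":0},{"hand":-1,"dx":-0.13,"dy":-0.7,"dz":0,"wx":0,"wy":0,"wz":0},{"hand":-1,"dx":-0.13,"dy":-0.7,"dz":0,"wx":0,"wy":0,"wz":0},{"hand":-1,"dx":-0.11,"dy":-0.6,"dz":0,"wx":0,"wy":0,"wz":0}]'
python3 -m handwheel '[{"hand":-1,"dx":-0.09,"dy":-0.5,"dz":0,"wx":0,"wy":0,"wz":0},{"hand":-1,"dx":-0.06,"dy":-0.3,"dz":0,"wx":0,"wy":0,"wz":0}]'
python3 - <<'E'
from h import *
from rig import *
s=bot.read_state();R=s['tcp_rot'];print(np.degrees(np.arctan2(R[1,1],R[0,1])),s['joint_positions'])
C=cal('wrist');import pickle;pickle.dump(C,open('pics/w11.pkl','wb'))
p,d=vision.capture('wrist');cv2.imwrite('pics/w11.png',p[:,:,::-1])
p,d=vision.capture('side');cv2.imwrite('pics/s11.png',p[:,:,::-1])
p,d=vision.capture('top');cv2.imwrite('pics/t11.png',p[:,:,::-1])
crop('pics/s11.png','pics/s11c.png',270,130,430,270,4)
a=np.radians(np.degrees(np.arctan2(R[1,1],R[0,1]))+180);o=s['position'][:2]+.078*np.array([np.cos(a),np.sin(a)])
r=o-[.428,-.4035];b=np.radians(-114.4);print('origin in bay',r@[np.cos(b),np.sin(b)],r@[-np.sin(b),np.cos(b)])
E
```

```text
time_s: 17.05
position: [0.4911, -0.2323, 0.0853]
tcp_rot: [[-0.983, 0.183, 0.0], [0.183, 0.983, -0.0], [-0.0, -0.0, -1.0]]
force: [0.3, 1.1, 1.5]
opening: 0.15
time_s: 17.25
position: [0.4897, -0.2403, 0.0853]
tcp_rot: [[-0.983, 0.183, 0.0], [0.183, 0.983, -0.0], [-0.0, -0.0, -1.0]]
force: [1.3, 0.4, 2.4]
opening: 0.149
79.44888137417233 [-3.78743758e+01  3.24241841e+01  9.89277818e+01 -1.09102483e-02
  4.86198408e+01 -1.17316051e+02]
origin in bay -0.09836714661977607 0.007456444759419834
```

View pics/w11.png

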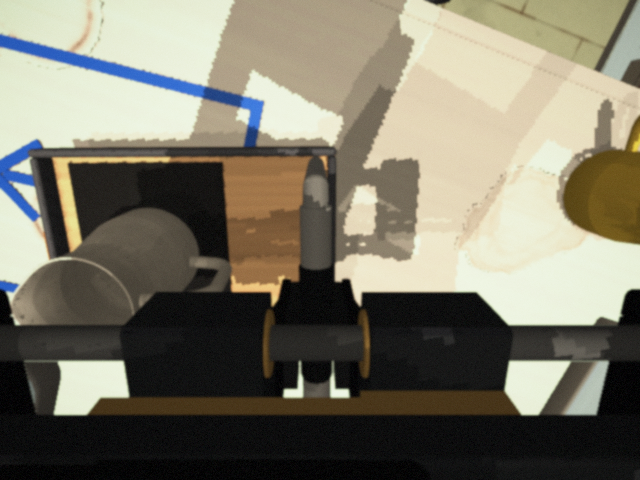

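View pics/s11c.png

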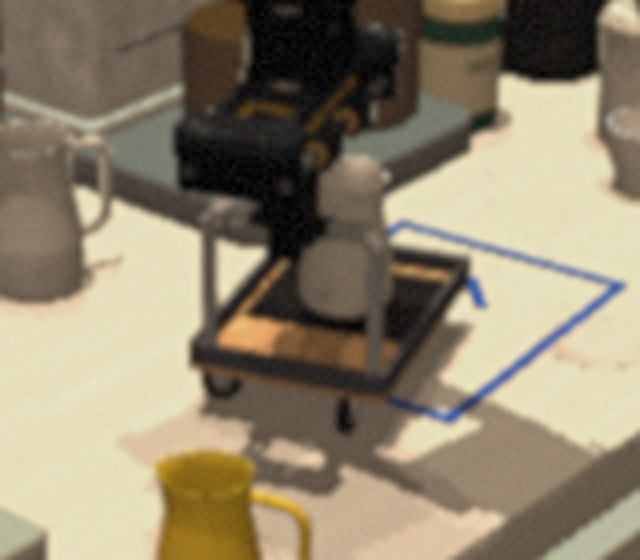

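View pics/t11.png

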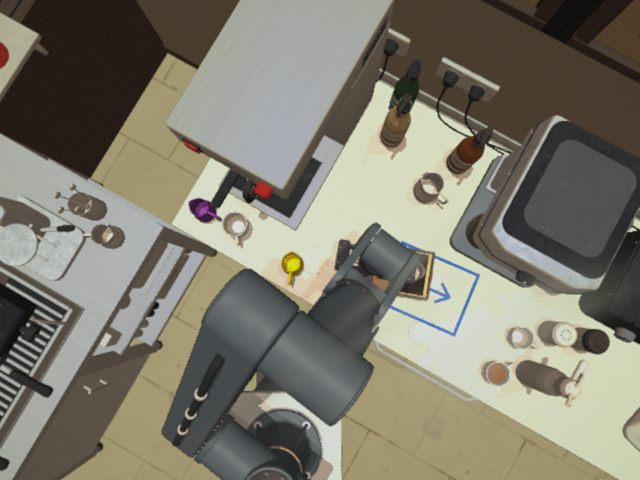

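```bash
python3 - <<'E'
from h import *
from rig import *
import pickle
crop('pics/s11.png','pics/s11d.png',310,205,375,250,12)
s=bot.read_state();R=s['tcp_rot'];a=np.arctan2(-R[1,1],-R[0,1]);ex=np.array([np.cos(a),np.sin(a)]);ey=np.array([-ex[1],ex[0]])
o=s['position'][:2]+.078*ex
for nm,x,y in [('rl piv',-56,36),('rl al',-74,36),('rr piv',-56,-36),('rr al',-74,-36),('fr al',38,-36)]:
    P=np.r_[o+ex*x/1e3+ey*y/1e3,.014];q=proj('side',P)[0];print(nm,((q-[310,205])*12).round())
C=pickle.load(open('pics/w6.pkl','rb'));w=cloud('w',np.load('pics/w6.npy'),C)
print('tray',w[205,466],w[280,490],w[185,600])
E
```

```text
rl piv [273. 232.]
rl al [241. 270.]
rr piv [594. 292.]
rr al [564. 331.]
fr al [737.  96.]
tray [ 0.59185972 -0.04118101  0.03345285] [ 0.66985937 -0.0648177   0.03440289] [0.6547784  0.06465457 0.03388624]
```

View pics/s11d.png

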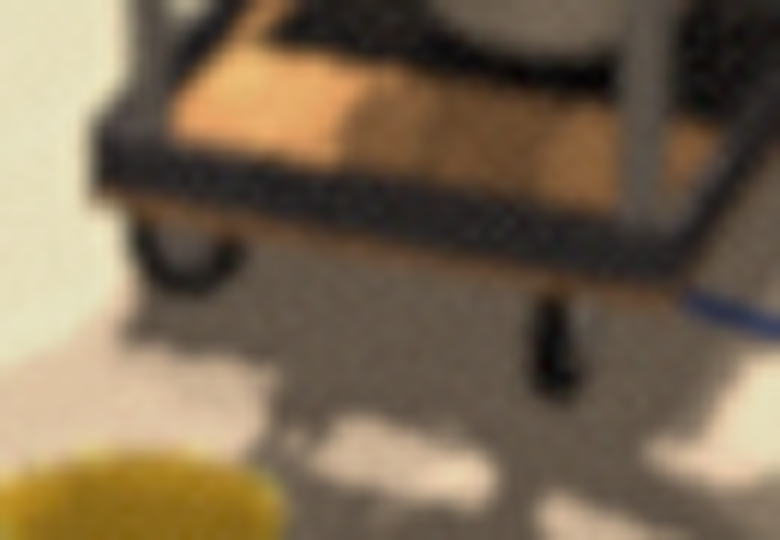

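```bash
python3 - <<'E'
from h import *
from rig import *
s=bot.read_state();R=s['tcp_rot'];a=np.arctan2(-R[1,1],-R[0,1]);ex=np.array([np.cos(a),np.sin(a)]);ey=np.array([-ex[1],ex[0]])
o=s['position'][:2]+.078*ex
for uv in [(187,235),(187,245),(553,345),(553,335)]:
    P=ray('side',[np.array(uv)/12+[310,205]],.014)[0,:2]-o;print(P@ex,P@ey)
E
```

```text
-0.06379975678931159 0.052531950306499486
-0.06786723413196143 0.050867359271998
-0.08024038071784806 -0.035722477794634715
-0.0763058596050954 -0.034306810887194485
```

```bash
python3 - <<'E'
from h import *
b=np.radians(-114.4);xb=np.array([np.cos(b),np.sin(b)]);yb=np.array([-xb[1],xb[0]])
ws=cloud('side',np.load('pics/side0.npy'));wt=cloud('top',np.load('pics/top0.npy'))
q=np.r_[ws[:340,:300].reshape(-1,3),wt[:300,150:420].reshape(-1,3)]
q=q[~np.isnan(q[:,0])]
r=q[:,:2]-[.428,-.4035];u=r@xb;v=r@yb
for z0,z1 in [(.02,.06),(.06,.12),(.12,.18),(.18,.25),(.25,.35),(.35,.5),(.5,.8)]:
    k=(q[:,2]>z0)&(q[:,2]<z1)&(v>-.06)&(v<.16)&(u<-.30)&(u>-.8)
    if k.sum():
        for va in np.arange(-.06,.16,.04):
            kk=k&(v>=va)&(v<va+.04)
            if kk.sum()>3: print((z0,z1),'v%.2f'%va,'umax %.3f'%np.percentile(u[kk],98),kk.sum())
E
```

```text
(0.02, 0.06) v-0.06 umax -0.522 729
(0.02, 0.06) v-0.02 umax -0.402 871
(0.02, 0.06) v0.02 umax -0.401 2262
(0.02, 0.06) v0.06 umax -0.395 1661
(0.02, 0.06) v0.10 umax -0.390 1017
(0.02, 0.06) v0.14 umax -0.387 420
(0.06, 0.12) v-0.06 umax -0.521 784
(0.06, 0.12) v0.06 umax -0.483 969
(0.06, 0.12) v0.10 umax -0.566 310
(0.06, 0.12) v0.14 umax -0.563 58
(0.12, 0.18) v-0.02 umax -0.517 130
(0.12, 0.18) v0.02 umax -0.503 478
(0.12, 0.18) v0.06 umax -0.508 565
(0.12, 0.18) v0.10 umax -0.571 257
(0.12, 0.18) v0.14 umax -0.569 55
(0.18, 0.25) v-0.02 umax -0.517 400
(0.18, 0.25) v0.02 umax -0.474 943
(0.18, 0.25) v0.06 umax -0.482 810
(0.18, 0.25) v0.10 umax -0.587 433
(0.18, 0.25) v0.14 umax -0.584 104
(0.25, 0.35) v-0.02 umax -0.521 5
(0.25, 0.35) v0.02 umax -0.475 471
(0.25, 0.35) v0.06 umax -0.463 1520
(0.25, 0.35) v0.10 umax -0.472 933
(0.25, 0.35) v0.14 umax -0.513 198
(0.35, 0.5) v-0.06 umax -0.517 438
(0.35, 0.5) v-0.02 umax -0.401 2277
(0.35, 0.5) v0.02 umax -0.396 3244
(0.35, 0.5) v0.06 umax -0.391 1618
(0.35, 0.5) v0.10 umax -0.386 888
(0.35, 0.5) v0.14 umax -0.384 300
(0.5, 0.8) v-0.02 umax -0.401 2310
(0.5, 0.8) v0.02 umax -0.398 5655
(0.5, 0.8) v0.06 umax -0.393 4042
(0.5, 0.8) v0.10 umax -0.389 3940
(0.5, 0.8) v0.14 umax -0.385 1968
```

```bash
python3 -m handwheel '[{"hand":-1,"dx":0.3,"dy":0.25,"dz":0,"wx":0,"wy":0,"wz":-0.01},{"hand":-1,"dx":0.5,"dy":0.45,"dz":0,"wx":0,"wy":0,"wz":-0.015},{"hand":-1,"dx":0.7,"dy":0.62,"dz":0,"wx":0,"wy":0,"wz":-0.015},{"hand":-1,"dx":0.7,"dy":0.62,"dz":0,"wx":0,"wy":0,"wz":-0.015},{"hand":-1,"dx":0.7,"dy":0.62,"dz":0,"wx":0,"wy":0,"wz":-0.015},{"hand":-1,"dx":0.7,"dy":0.62,"dz":0,"wx":0,"wy":0,"wz":-0.015},{"hand":-1,"dx":0.7,"dy":0.62,"dz":0,"wx":0,"wy":0,"wz":-0.015},{"hand":-1,"dx":0.7,"dy":0.62,"dz":0,"wx":0,"wy":0,"wz":-0.015},{"hand":-1,"dx":0.7,"dy":0.62,"dz":0,"wx":0,"wy":0,"wz":-0.015},{"hand":-1,"dx":0.7,"dy":0.62,"dz":0,"wx":0,"wy":0,"wz":-0.015}]'
python3 -m handwheel '[{"hand":-1,"dx":0.7,"dy":0.62,"dz":0,"wx":0,"wy":0,"wz":-0.015},{"hand":-1,"dx":0.7,"dy":0.62,"dz":0,"wx":0,"wy":0,"wz":-0.015},{"hand":-1,"dx":0.7,"dy":0.62,"dz":0,"wx":0,"wy":0,"wz":-0.02},{"hand":-1,"dx":0.7,"dy":0.62,"dz":0,"wx":0,"wy":0,"wz":-0.02},{"hand":-1,"dx":0.7,"dy":0.62,"dz":0,"wx":0,"wy":0,"wz":-0.02},{"hand":-1,"dx":0.7,"dy":0.62,"dz":0,"wx":0,"wy":0,"wz":-0.008},{"hand":-1,"dx":0.5,"dy":0.4,"dz":0,"wx":0,"wy":0,"wz":0},{"hand":-1,"dx":0.3,"dy":0.2,"dz":0,"wx":0,"wy":0,"wz":0},{"hand":-1,"dx":0,"dy":0,"dz":0,"wx":0,"wy":0,"wz":0}]'
python3 - <<'E'
from h import *
from rig import *
s=bot.read_state();R=s['tcp_rot'];print(s['joint_positions'])
p,d=vision.capture('wrist');cv2.imwrite('pics/w12.png',p[:,:,::-1])
p,d=vision.capture('side');cv2.imwrite('pics/s12.png',p[:,:,::-1])
a=np.radians(np.degrees(np.arctan2(R[1,1],R[0,1]))+180);o=s['position'][:2]+.078*np.array([np.cos(a),np.sin(a)])
r=o-[.428,-.4035];b=np.radians(-114.4);print('origin in bay',r@[np.cos(b),np.sin(b)],r@[-np.sin(b),np.cos(b)],np.degrees(a))
E
```

```text
time_s: 18.4
position: [0.5536, -0.1819, 0.0851]
tcp_rot: [[-0.946, 0.323, -0.001], [0.323, 0.946, 0.0], [0.002, -0.0, -1.0]]
force: [-0.9, -0.9, 2.8]
opening: 0.142
time_s: 19.3
position: [0.6043, -0.139, 0.0852]
tcp_rot: [[-0.911, 0.413, 0.001], [0.413, 0.911, 0.001], [-0.0, 0.001, -1.0]]
force: [-0.4, 0.6, 2.0]
opening: 0.144
[-2.32916907e+01  3.70128890e+01  8.78996941e+01  5.21903888e-02
  5.50670841e+01 -8.89037800e+01]
origin in bay -0.23568462846750088 0.05124522411108498 245.58221913134133
```

View pics/w12.png

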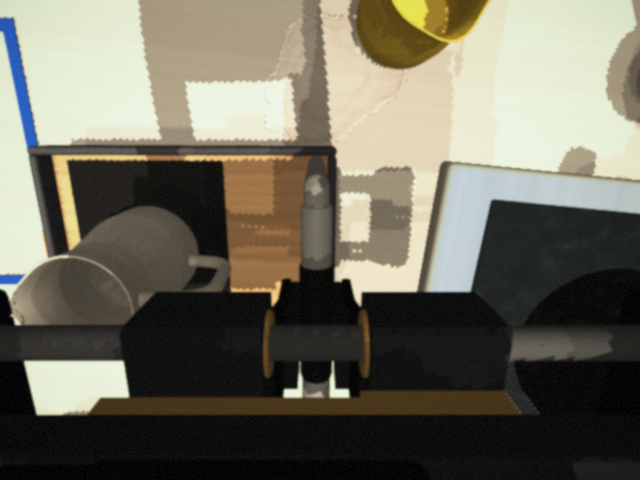

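View pics/s12.png

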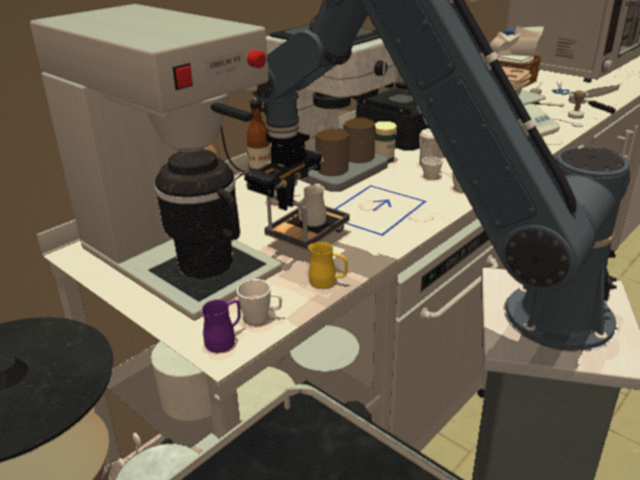

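```bash
python3 -m handwheel '[{"hand":-1,"dx":-0.3,"dy":0.14,"dz":0,"wx":0,"wy":0,"wz":0},{"hand":-1,"dx":-0.5,"dy":0.23,"dz":0,"wx":0,"wy":0,"wz":0},{"hand":-1,"dx":-0.5,"dy":0.23,"dz":0,"wx":0,"wy":0,"wz":0},{"hand":-1,"dx":-0.5,"dy":0.23,"dz":0,"wx":0,"wy":0,"wz":0},{"hand":-1,"dx":-0.5,"dy":0.23,"dz":0,"wx":0,"wy":0,"wz":0},{"hand":-1,"dx":-0.5,"dy":0.23,"dz":0,"wx":0,"wy":0,"wz":0},{"hand":-1,"dx":-0.5,"dy":0.23,"dz":0,"wx":0,"wy":0,"wz":0},{"hand":-1,"dx":-0.5,"dy":0.23,"dz":0,"wx":0,"wy":0,"wz":0},{"hand":-1,"dx":-0.2,"dy":0.1,"dz":0,"wx":0,"wy":0,"wz":0},{"hand":-1,"dx":0,"dy":0,"dz":0,"wx":0,"wy":0,"wz":0}]'
cat > st.py <<'E'
from h import *
from rig import *
import sys
k=sys.argv[1]
s=bot.read_state();R=s['tcp_rot']
a=np.radians(np.degrees(np.arctan2(R[1,1],R[0,1]))+180);ex=np.array([np.cos(a),np.sin(a)]);ey=np.array([-ex[1],ex[0]])
o=s['position'][:2]+.078*ex
r=o-[.428,-.4035];b=np.radians(-114.4);print('origin in bay',r@[np.cos(b),np.sin(b)],r@[-np.sin(b),np.cos(b)],np.degrees(a))
p,d=vision.capture('side');cv2.imwrite(f'pics/s{k}.png',p[:,:,::-1])
c=proj('side',np.r_[o-.07*ex,.014])[0].astype(int);x0,y0=c[0]-45,c[1]-35
crop(f'pics/s{k}.png',f'pics/s{k}d.png',x0,y0,c[0]+45,c[1]+30,8)
for nm,x,y in [('rl piv',-56,36),('rl al',-74,36),('rr piv',-56,-36),('rr al',-74,-36),('fr al',38,-36),('fl al',38,36)]:
    P=np.r_[o+ex*x/1e3+ey*y/1e3,.014];q=proj('side',P)[0];print(nm,((q-[x0,y0])*8).round())
E
python3 st.py 13
```

```text
time_s: 20.4
position: [0.5629, -0.1207, 0.0853]
tcp_rot: [[-0.91, 0.414, -0.001], [0.414, 0.91, 0.001], [0.001, 0.0, -1.0]]
force: [-0.3, 1.1, 1.1]
opening: 0.144
origin in bay -0.23525888889356752 0.005890470924291201 245.53589925011576
rl piv [297. 232.]
rl al [259. 257.]
rr piv [489. 304.]
rr al [452. 331.]
fr al [671. 174.]
fl al [483. 108.]
```

View pics/s13d.png

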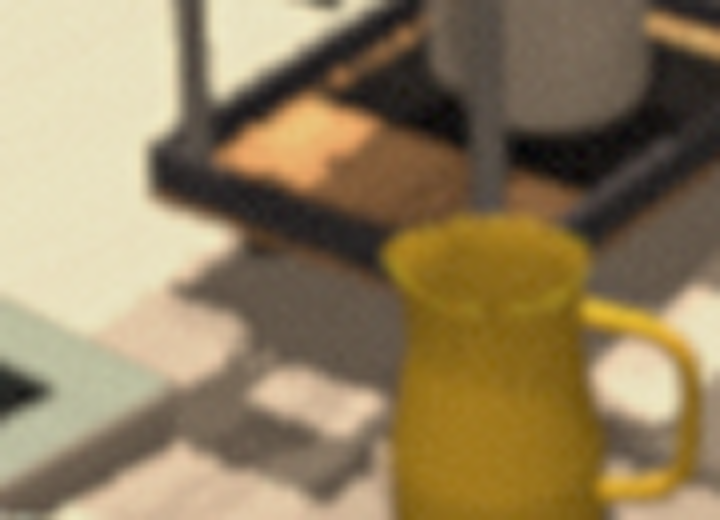

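```bash
python3 -m handwheel '[{"hand":-1,"dx":-0.14,"dy":-0.3,"dz":0,"wx":0,"wy":0,"wz":0},{"hand":-1,"dx":-0.25,"dy":-0.55,"dz":0,"wx":0,"wy":0,"wz":0},{"hand":-1,"dx":-0.3,"dy":-0.66,"dz":0,"wx":0,"wy":0,"wz":0},{"hand":-1,"dx":-0.3,"dy":-0.66,"dz":0,"wx":0,"wy":0,"wz":0},{"hand":-1,"dx":-0.3,"dy":-0.66,"dz":0,"wx":0,"wy":0,"wz":0},{"hand":-1,"dx":-0.3,"dy":-0.66,"dz":0,"wx":0,"wy":0,"wz":0},{"hand":-1,"dx":-0.3,"dy":-0.66,"dz":0,"wx":0,"wy":0,"wz":0},{"hand":-1,"dx":-0.3,"dy":-0.66,"dz":0,"wx":0,"wy":0,"wz":0},{"hand":-1,"dx":-0.3,"dy":-0.66,"dz":0,"wx":0,"wy":0,"wz":0},{"hand":-1,"dx":-0.25,"dy":-0.55,"dz":0,"wx":0,"wy":0,"wz":0}]'
python3 st.py 14
```

```text
time_s: 21.45
position: [0.5359, -0.1821, 0.0853]
tcp_rot: [[-0.91, 0.414, -0.0], [0.414, 0.91, -0.0], [0.0, -0.0, -1.0]]
force: [0.3, 2.3, 3.2]
opening: 0.139
origin in bay -0.16814735083119375 0.006683350271394002 245.5347836881275
rl piv [301. 230.]
rl al [266. 253.]
rr piv [490. 297.]
rr al [455. 322.]
fr al [662. 174.]
fl al [476. 113.]
```

View pics/s14d.png

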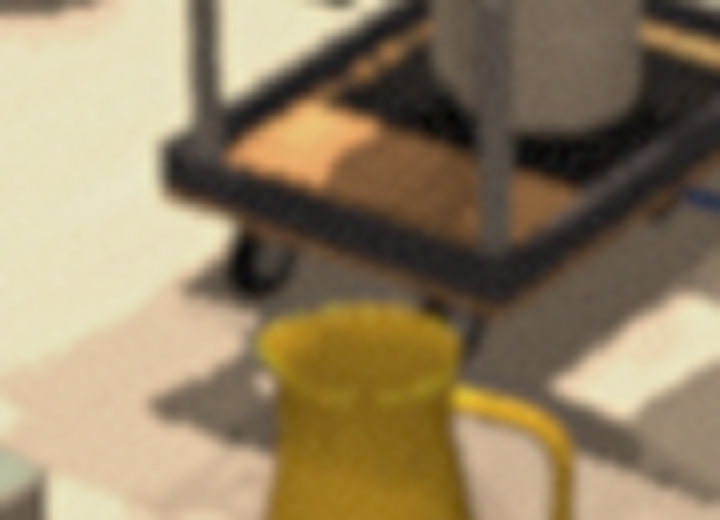

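```bash
python3 -m handwheel '[{"hand":-1,"dx":-0.27,"dy":-0.57,"dz":0,"wx":0,"wy":0,"wz":0},{"hand":-1,"dx":-0.31,"dy":-0.66,"dz":0,"wx":0,"wy":0,"wz":0},{"hand":-1,"dx":-0.35,"dy":-0.75,"dz":0,"wx":0,"wy":0,"wz":0},{"hand":-1,"dx":-0.35,"dy":-0.75,"dz":0,"wx":0,"wy":0,"wz":0},{"hand":-1,"dx":-0.35,"dy":-0.75,"dz":0,"wx":0,"wy":0,"wz":0},{"hand":-1,"dx":-0.35,"dy":-0.75,"dz":0,"wx":0,"wy":0,"wz":0},{"hand":-1,"dx":-0.35,"dy":-0.75,"dz":0,"wx":0,"wy":0,"wz":0},{"hand":-1,"dx":-0.35,"dy":-0.75,"dz":0,"wx":0,"wy":0,"wz":0},{"hand":-1,"dx":-0.35,"dy":-0.75,"dz":0,"wx":0,"wy":0,"wz":0},{"hand":-1,"dx":-0.35,"dy":-0.75,"dz":0,"wx":0,"wy":0,"wz":0}]'
python3 -m handwheel '[{"hand":-1,"dx":-0.35,"dy":-0.75,"dz":0,"wx":0,"wy":0,"wz":0},{"hand":-1,"dx":-0.35,"dy":-0.75,"dz":0,"wx":0,"wy":0,"wz":0},{"hand":-1,"dx":-0.35,"dy":-0.75,"dz":0,"wx":0,"wy":0,"wz":0},{"hand":-1,"dx":-0.31,"dy":-0.66,"dz":0,"wx":0,"wy":0,"wz":0},{"hand":-1,"dx":-0.27,"dy":-0.57,"dz":0,"wx":0,"wy":0,"wz":0},{"hand":-1,"dx":-0.2,"dy":-0.45,"dz":0,"wx":0,"wy":0,"wz":0}]'
python3 st.py 15
python3 - <<'E'
from h import *
from rig import *
import pickle
C=cal('wrist');pickle.dump(C,open('pics/w15.pkl','wb'))
p,d=vision.capture('wrist');cv2.imwrite('pics/w15.png',p[:,:,::-1])
p,d=vision.capture('top');cv2.imwrite('pics/t15.png',p[:,:,::-1])
crop('pics/t15.png','pics/t15c.png',340,200,520,360,4)
E
```

```text
time_s: 22.5
position: [0.5022, -0.2544, 0.0853]
tcp_rot: [[-0.91, 0.414, -0.0], [0.414, 0.91, 0.0], [0.0, -0.0, -1.0]]
force: [-1.2, 1.5, 4.0]
opening: 0.145
time_s: 23.1
position: [0.4839, -0.2938, 0.0852]
tcp_rot: [[-0.91, 0.414, 0.0], [0.414, 0.91, -0.0], [-0.0, -0.0, -1.0]]
force: [0.2, 1.0, 4.5]
opening: 0.15
origin in bay -0.04500585368737726 0.005505097162077608 245.53196255509852
rl piv [298. 239.]
rl al [266. 260.]
rr piv [483. 299.]
rr al [452. 321.]
fr al [636. 189.]
fl al [455. 134.]
```

View pics/s15.png

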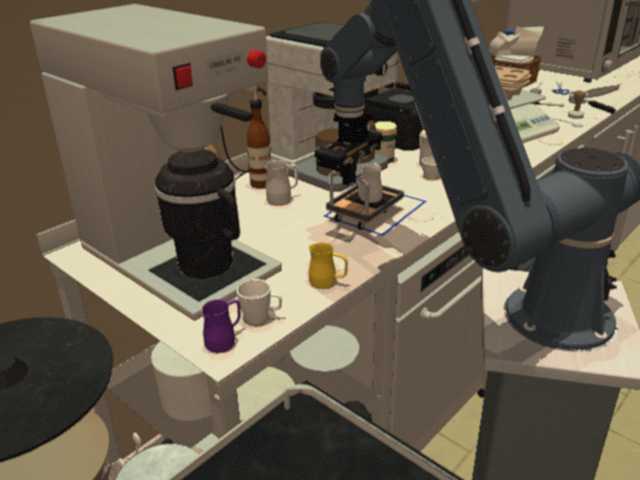

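View pics/t15c.png

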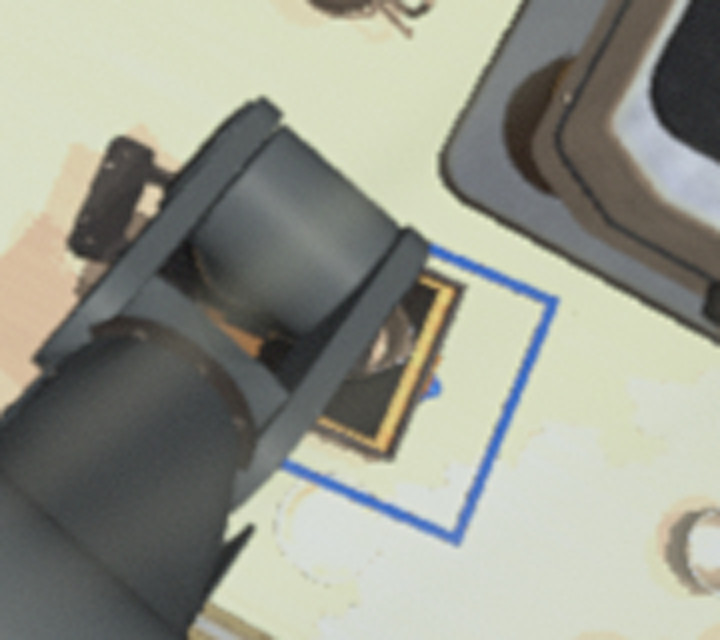

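View pics/w15.png

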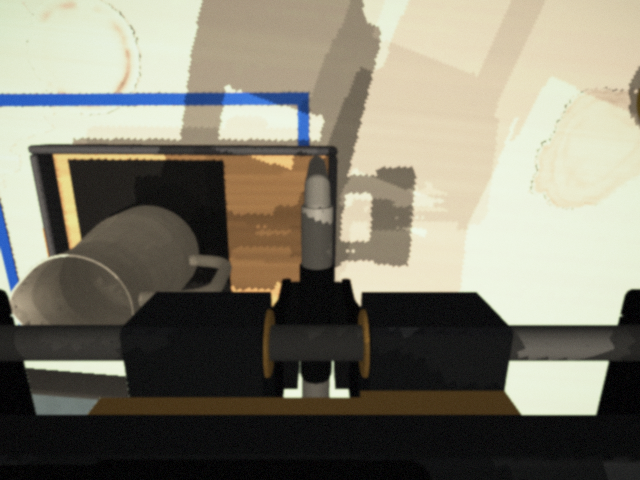

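```bash
python3 - <<'E'
from h import *
import pickle
C=pickle.load(open('pics/w15.pkl','rb'))
b=np.radians(-114.4);xb=np.array([np.cos(b),np.sin(b)]);yb=np.array([-xb[1],xb[0]])
f=lambda P:(np.c_[(P[:,:2]-[.428,-.4035])@xb,(P[:,:2]-[.428,-.4035])@yb]*1e3).round(1)
print('tape rr corner centre (exp -113,-88)',f(ray('w',[(304,99),(3,99)],0,C)))
print('rim rr/fr',f(ray('w',[(335,150),(31,151)],.053,C)))
t=lambda p:np.array(p)/4+[340,200]
print('top rim front',f(ray('top',[t((465,287)),t((390,459))],.053)))
print('top tape front corners centre',f(ray('top',[t((555,301)),t((457,542))],0)))
E
```

```text
tape rr corner centre (exp -113,-88) [[-112.3  -89.2]
 [  93.7  -89.4]]
rim rr/fr [[-131.5  -58.2]
 [  43.5  -57.7]]
top rim front [[ 42.5  67. ]
 [ 40.6 -58.9]]
top tape front corners centre [[114.1  90.7]
 [115.2 -89.7]]
```

```bash
python3 -m handwheel '[{"hand":-1,"dx":-0.2,"dy":-0.44,"dz":0,"wx":0,"wy":0,"wz":0},{"hand":-1,"dx":-0.25,"dy":-0.55,"dz":0,"wx":0,"wy":0,"wz":0},{"hand":-1,"dx":-0.25,"dy":-0.55,"dz":0,"wx":0,"wy":0,"wz":0},{"hand":-1,"dx":-0.25,"dy":-0.55,"dz":0,"wx":0,"wy":0,"wz":0},{"hand":-1,"dx":-0.25,"dy":-0.55,"dz":0,"wx":0,"wy":0,"wz":0},{"hand":-1,"dx":-0.2,"dy":-0.44,"dz":0,"wx":0,"wy":0,"wz":0},{"hand":-1,"dx":-0.15,"dy":-0.33,"dz":0,"wx":0,"wy":0,"wz":0},{"hand":-1,"dx":-0.1,"dy":-0.22,"dz":0,"wx":0,"wy":0,"wz":0},{"hand":-1,"dx":0,"dy":0,"dz":0,"wx":0,"wy":0,"wz":0},{"hand":-1,"dx":0,"dy":0,"dz":0,"wx":0,"wy":0,"wz":0}]'
python3 st.py 16
```

```text
time_s: 24.25
position: [0.4676, -0.3297, 0.0852]
tcp_rot: [[-0.91, 0.414, -0.0], [0.414, 0.91, -0.001], [-0.0, -0.0, -1.0]]
force: [-0.6, 0.1, 4.0]
opening: 0.148
origin in bay -0.0055522538282404285 0.005526491061127299 245.54794312098582
rl piv [293. 242.]
rl al [263. 262.]
rr piv [476. 300.]
rr al [447. 321.]
fr al [625. 193.]
fl al [446. 140.]
```

View pics/s16d.png

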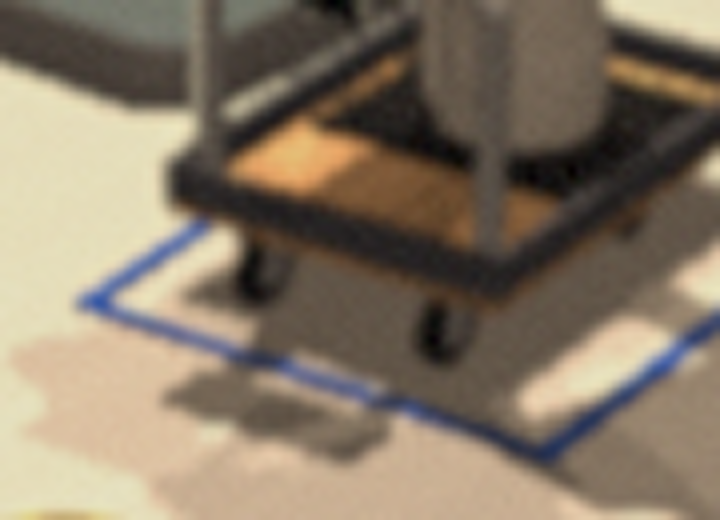

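```bash
python3 -m handwheel '[{"hand":-1,"dx":-0.13,"dy":-0.27,"dz":0,"wx":0,"wy":0,"wz":0},{"hand":-1,"dx":-0.1,"dy":-0.22,"dz":0,"wx":0,"wy":0,"wz":0},{"hand":-1,"dx":0,"dy":0,"dz":0,"wx":0,"wy":0,"wz":0},{"hand":-1,"dx":0,"dy":0,"dz":0,"wx":0,"wy":0,"wz":0},{"hand":-0.5,"dx":0,"dy":0,"dz":0,"wx":0,"wy":0,"wz":0},{"hand":-0.3,"dx":0,"dy":0,"dz":0,"wx":0,"wy":0,"wz":0},{"hand":-0.2,"dx":0,"dy":0,"dz":0,"wx":0,"wy":0,"wz":0},{"hand":-0.2,"dx":0,"dy":0,"dz":0,"wx":0,"wy":0,"wz":0},{"hand":-0.2,"dx":0,"dy":0,"dz":0,"wx":0,"wy":0,"wz":0}]'
python3 -m handwheel '[{"hand":-0.2,"dx":0,"dy":0,"dz":0.5,"wx":0,"wy":0,"wz":0},{"hand":-0.2,"dx":0,"dy":0,"dz":1,"wx":0,"wy":0,"wz":0},{"hand":-0.2,"dx":0,"dy":0,"dz":1.5,"wx":0,"wy":0,"wz":0},{"hand":-0.2,"dx":0,"dy":0,"dz":2,"wx":0,"wy":0,"wz":0},{"hand":-0.2,"dx":0,"dy":0,"dz":2,"wx":0,"wy":0,"wz":0},{"hand":-0.2,"dx":0,"dy":0,"dz":2,"wx":0,"wy":0,"wz":0},{"hand":-0.2,"dx":0,"dy":0,"dz":2,"wx":0,"wy":0,"wz":0},{"hand":-0.2,"dx":0,"dy":0,"dz":1,"wx":0,"wy":0,"wz":0},{"hand":-0.2,"dx":0,"dy":0,"dz":0,"wx":0,"wy":0,"wz":0}]'
python3 -m handwheel '[{"hand":-0.2,"dx":1,"dy":2,"dz":0,"wx":0,"wy":0,"wz":0},{"hand":-0.2,"dx":1,"dy":3,"dz":0,"wx":0,"wy":0,"wz":0},{"hand":-0.2,"dx":1,"dy":3,"dz":0,"wx":0,"wy":0,"wz":0},{"hand":-0.2,"dx":1,"dy":2,"dz":0,"wx":0,"wy":0,"wz":0},{"hand":-0.2,"dx":0,"dy":0,"dz":0,"wx":0,"wy":0,"wz":0},{"hand":-0.2,"dx":0,"dy":0,"dz":0,"wx":0,"wy":0,"wz":0}]'
python3 - <<'E'
from h import *
from rig import *
p,d=vision.capture('top');cv2.imwrite('pics/t17.png',p[:,:,::-1])
p,d=vision.capture('side');cv2.imwrite('pics/s17.png',p[:,:,::-1])
crop('pics/t17.png','pics/t17c.png',340,200,520,350,4.4)
crop('pics/s17.png','pics/s17c.png',310,150,440,250,6)
E
```

```text
time_s: 25.2
position: [0.4653, -0.3342, 0.085]
tcp_rot: [[-0.91, 0.414, -0.0], [0.414, 0.91, 0.0], [0.0, 0.0, -1.0]]
force: [-0.1, -0.4, 0.6]
opening: 0.387
time_s: 26.1
position: [0.4663, -0.3352, 0.2074]
tcp_rot: [[-0.91, 0.414, 0.003], [0.414, 0.91, -0.003], [-0.004, -0.002, -1.0]]
force: [0.2, 0.4, -0.3]
opening: 0.398
time_s: 26.7
position: [0.505, -0.2339, 0.2045]
tcp_rot: [[-0.911, 0.413, -0.001], [0.413, 0.911, 0.0], [0.001, -0.0, -1.0]]
force: [-0.3, -0.2, 0.2]
opening: 0.4
```

View pics/t17c.png

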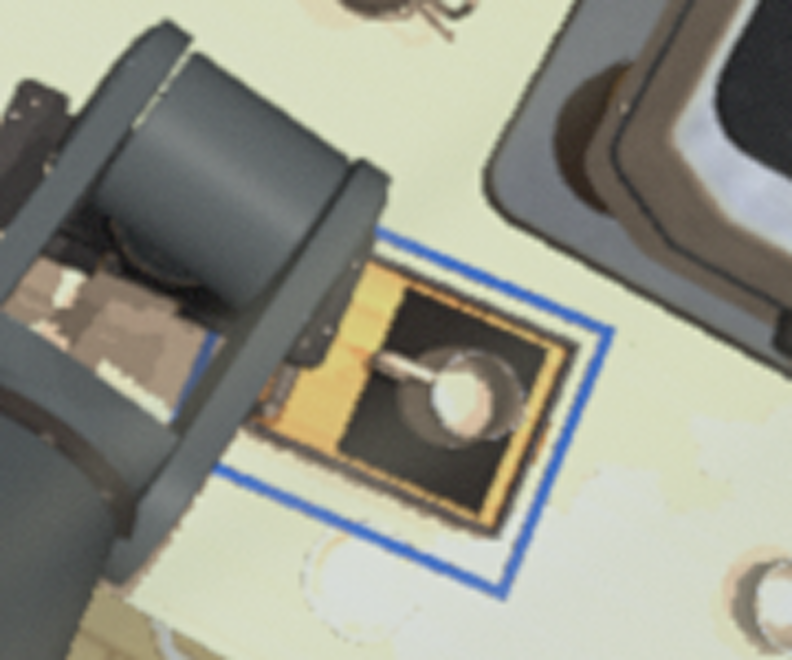

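View pics/s17c.png

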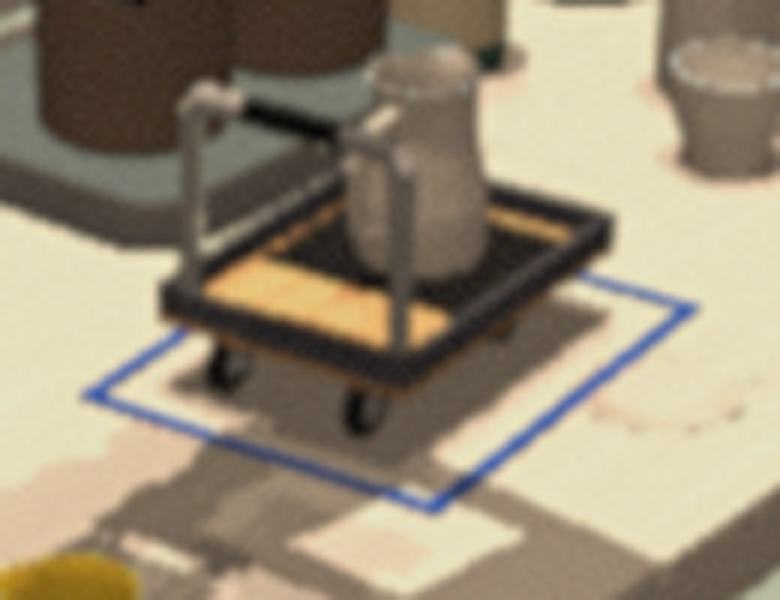

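```bash
python3 - <<'E'
from h import *
b=np.radians(-114.4);xb=np.array([np.cos(b),np.sin(b)]);yb=np.array([-xb[1],xb[0]])
f=lambda P:(np.c_[(P[:,:2]-[.428,-.4035])@xb,(P[:,:2]-[.428,-.4035])@yb]*1e3).round(1)
t=lambda p:np.array(p)/4.4+[340,200]
print('rim front',f(ray('top',[t((580,345)),t((496,537))],.053)))
print('tape front',f(ray('top',[t((610,331)),t((503,596))],0)))
s=lambda p:np.array(p)/6+[310,150]
print('rl rr hubs (exp -74,36; -74,-36)',f(ray('side',[s((227,367)),s((366,410))],.014)))
E
```

```text
rim front [[ 87.4  67.3]
 [ 84.9 -60.2]]
tape front [[113.8  90.6]
 [115.3 -89.5]]
rl rr hubs (exp -74,36; -74,-36) [[-79.8  38.3]
 [-78.7 -33.4]]
```

```bash
python3 -c "
from rig import hand_in
print(hand_in())"
```

```text
the job is handed in; nothing more can be done
None
```

The small jug is upright on the caddy, and the caddy is parked inside the blue bay with its nose along the arrow. I handed the job in at about 27 s of the 59 s allowed.

**How it went:**
- **Loading:** I set the jug on the liner, its handle toward the tail. My first pinch at the handle bar closed on air, because the fingertips sit about 36 mm higher than the reported TCP. I lowered the hand and gripped the bar properly without moving the caddy.
- **First push, not good enough:** I turned the caddy left at the handle and pushed it about 75 mm. The side camera showed the rear left castor still about 60° off, with the nose already over the tape.
- **Correction:** I pulled the caddy back to about 235 mm short of the bay centre and slid it sideways to bring the castors round, keeping it on its wheels. This repositioning was not nose first.
- **Second push:** I then pushed it straight, nose first. After about 67 mm, 168 mm short of the bay centre, both rear castors were in line. By then the front edge was already about 30 mm past the tape line. I continued straight into the bay, released the handle and moved the hand clear.

**Last checks:**
- **Position:** the caddy is roughly 0 to 5 mm from the bay centre lengthwise and about 4 mm to the left. It is about 1° off the arrow, with about 20 mm of clearance to the tape.
- **Castors:** both rear castors trail straight to within about 8°. The front castors were hidden under the deck, so I infer they are straight from the 230 mm straight roll.
- **Bystanders:** I did not go near the cup, the tall jug or the look-alikes, and they looked unmoved in the pictures, but I did not measure them again at the end.

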